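Check the return spring of a microscope stage with its test plate aboard

TASK

Check the return spring of the microscope stage on its sloping stand. First lift the grey transport block off the slope and set it down in the white tray; then slide the finned metal test plate sideways into the carriage's slot until it is fully home, draw the carriage down the slope until its pointer stands at the cursor on the scale, not well past it, hold it there for two seconds, and ease it all the way back without letting it snap. The transport block stays in the tray and the plate stays in the slot; leave the cursor and everything else on the bench where it is.

Things in the scene. Friction and masses are not known exactly. Their poses are not given: they have to be found in the camera images.
- stand: white stand fixed to the bench, 270 x 190 mm, deck sloping 30 degrees. Origin: centre of the footprint at table height; z up, x level towards the deck's high side, y to the scale's side. Deck surface is 90 mm over the origin. Upslope = (cos30, 0, sin30), deck normal = (-sin30, 0, cos30). Fence 16 mm high at the low end. Handle, fin and block stand square to the deck: lean the tool 30 degrees.
- carriage (a joint): travel of the black sprung carriage down the slope, m: 0 = fully home at the top (start), grows as drawn down, hard stop 0.07. The spring pulls it home with about 7 N at 0 and 150 N/m more; its weight (0.35 kg) on the slope takes off 1.7 N, the plate 0.7 N. It does not latch. With the transport block in place it moves only 16 mm.
- handle (a point): grip point on the carriage's handle, 50 mm over the deck: a steel bar square to the deck, 40 mm wide (y), 8 mm thick (x); its top is 15 mm above the point along z. Pinch the broad faces, one finger downslope, one upslope. Gap of 22 mm upslope of it to the slot's rail (top 27 mm over the deck). Axes: x upslope, y across, z deck normal. Moves with the carriage.
- seat (a point): point on the carriage where plate_grip lies when the plate is fully home. Axes as the handle's. Slot floor 34 mm below it; slot 67 mm wide (x), 9 mm high under lips (tops 22 mm below the point) with 57 mm open between them. Open only at its -y end: flared guides and bare sill from y -63 to -43 mm, lips from -33 mm, end wall at +43 mm. Slide the plate in towards +y, its 86 mm side along y.
- pointer (a point): tip of the small black pointer (4 mm wide) that sticks out of the carriage towards the stand's +y; moves with the carriage.
- mark (a point): index of the cursor, a small dark steel slider (8 x 24 x 14 mm) on the white scale strip (ticks every 10 mm) along the deck's +y edge. Axes: x upslope, y across, z normal. The carriage is at the mark when the pointer's x in this frame is 0; at the start the pointer is 35 to 60 mm upslope of it. The cursor is held by friction only: do not touch it.
- stop_mid (a point): centre of the loose plain grey plastic transport block, 60 (x) x 30 (y) x 44 (z) mm, 0.11 kg; at the start it sits on the deck against the fence, downslope of the carriage's handle (handle face 22 mm from its end), x upslope, z along the deck normal.
- tray: white open tray fixed to the bench, 160 (x) x 130 (y) x 30 mm, walls and floor 4 mm. Origin: centre of its underside, z up. It lies to the left or the right of the stand.
- plate_grip (a point): grip point on the loose aluminium test plate: a slab 64 (x) x 86 (y) x 6 mm with an upright fin in the middle, 34 mm wide (y), 8 mm thick (x), 40 mm tall; 0.15 kg. The point is on the fin, 34 mm above the plate's underside, 12 mm below the fin's top. At the start it lies flat on the table on the other side of the stand from the tray. Symmetric: either end may go in first.
- flask: bystander, not to be disturbed: clear culture flask with a screw cap lying flat, 165 x 75 x 32 mm; origin: centre of its underside as it stood
- bottle: bystander, not to be disturbed: amber medium bottle, 66 mm across, 150 mm tall; origin: centre of its underside as it stood
- dish: bystander, not to be disturbed: round clear culture dish, 90 mm across, 16 mm high; origin: centre of its underside as it stood
- objective: bystander, not to be disturbed: dark metal lens barrel standing on its wide end, 32 mm across, 45 mm high; origin: centre of its underside as it stood
- carton: bystander, not to be disturbed: white paper carton with a ridged top, 80 x 80 x 137 mm; origin: centre of its underside as it stood
- driver: bystander, not to be disturbed: screwdriver lying flat, 160 mm long; origin: centre of its underside as it stood
Not all that is in view belongs to the job. Leave any blue or turquoise look-alike of the part that bears stop_mid alone.

How it is judged (in metres and radians):
On the way, in this order (a step that is already met when the one before it is completed fails the run):
1. the transport block rests in the tray, released (x of stop_mid in the frame of tray between -0.06 and 0.06 m and y of stop_mid in the frame of tray between -0.05 and 0.05 m and z of stop_mid in the frame of tray between 0.012 and 0.045 m and contact force between stop and the fingers below 0.1 N and linear speed of stop below 0.03 m/s), for 0.2 s.
2. the plate is fully home in the carriage's slot (x of plate_grip in the frame of seat between -0.004 and 0.004 m and y of plate_grip in the frame of seat between -0.004 and 0.004 m and z of plate_grip in the frame of seat between -0.004 and 0.004 m and angle between the z axis of plate_grip and the z axis of seat, either way round below 0.09 rad), for 0.2 s.
3. the carriage is held with its pointer at the cursor for a second or more, the plate aboard (all of step 2 and x of pointer in the frame of mark between -0.004 and 0.004 m), for 1.2 s.
4. the carriage is back fully home (value of joint carriage below 0.004 m), for 0.2 s.
At the end, for the whole second after the job is handed in: The block lies in the tray (centre within 60 x 50 mm of the tray's middle, resting on its floor), the plate is in the slot within 4 mm of fully home, the carriage is within 4 mm of fully home, all at rest. On the way the pointer stood within 4 mm of the cursor for 1.2 s (all of step 2 and x of stop_mid in the frame of tray between -0.06 and 0.06 m and y of stop_mid in the frame of tray between -0.05 and 0.05 m and z of stop_mid in the frame of tray between 0.012 and 0.045 m and value of joint carriage below 0.004 m and linear speed of each of plate, stop below 0.02 m/s); the robot touches nothing.
It fails at once if the carriage snaps back (faster than 0.2 m/s) (velocity of joint carriage below -0.2 m/s).
It fails at once if the carriage is drawn more than 10 mm past the cursor (x of pointer in the frame of mark below -0.01 m).
It fails at once if the cursor is shifted by more than 4 mm (distance of mark from where it was at the start of the episode above 0.004 m).
It fails at once if a bystander is moved by more than 30 mm (distance of any of flask, bottle, dish, objective, carton, driver from where it was at the start of the episode above 0.03 m).
It also fails if it takes over 72 s, if anything falls off the work surface, if the arm or the gripper's body presses on something with over 40 N, if the wrist force passes 120 N, or if a joint passes its speed limit or range.

ROBOT

A 6-joint arm with a two-finger parallel gripper is mounted at the origin on the work surface. World frame = base frame: x ahead of the robot, y to its left, z up, the work surface at z = 0. Lengths are in m, angles in degrees, forces in N, time in s.
With the tool pointing down it reaches from about 0.35 to 0.875 m from the base axis. Payload 4.2 kg.
Tool frame: the origin (TCP) lies on the centre line of the jaws, within the pads' length; the fingertips stand 19 mm ahead of it and the grasp point (between the pads) is the TCP; x points along the fingers, y is the direction in which the jaws open and shut, and the axes are right-handed (so a half turn about x gives the same grasp; the last joint's range is limited). The gripper opens to 87 mm and grips with 3 to 60 N. Pads are 19 mm wide; open, the fingers measure 117 mm over their backs; the gripper's body (75 mm by 190 mm) begins 51 mm behind the grasp point.
Start: joints at [-57.548, 22.042, 0.453, 0, -68.411, -14.817], TCP at [0.189, -0.596, 0.242] pointing down, gripper open.
Joint ranges: [-179.83, 179.83], [-69.29, 118.12], [-61.27, 80.66], [-181.25, 117.63], [-171.15, -9.14], [-177.46, 177.46]. Speed limits (degrees/s): [159.86, 159.86, 180, 180, 180, 180].

INTERFACE

Orientations are given as a 3x3 rotation matrix whose columns are the frame's x, y, z axes.
In Python, from station import r, viewer, job, spotter gives the robot as it stands.
- The arm moves only by the tool play_rows, never from a script. Its argument "commands" is a list of rows, each an object of numbers: "fingers": the gripper command: -1 is fully open, 1 is shut, values between are in proportion; "tx", "ty", "tz": the shift along the tool's x, y, z normalised to -1 to 1, where 1 is 750 mm; "ax", "ay", "az": the turn, a rotation vector about the tool's x, y, z normalised to -1 to 1, where 1 is pi rad. In form: [{"fingers": .., "tx": .., "ty": .., "tz": .., "ax": .., "ay": .., "az": ..}, ...]. A call has 1 to 5 rows; each row is the pose to reach, as a shift and turn from the pose commanded when the call began, along the tool's axes at that moment, turning the shorter way round; what a row does not reach only later rows make up. A row lasts 1/12 s, in which the tool goes at most 41.7 mm and 7.16 degrees, less where a joint would pass 70% of its speed; a pose out of reach is approached as far as the arm can. A call with a number of a shift or a turn outside -1 to 1 is refused whole. A call with a gripper value outside its range is refused whole. The fingers move at their own pace and stop on an object; the grip force is fixed at half the most. Time passes only in rows, so rows that repeat a pose let the fingers close. It gives the time, the measured TCP pose, the force and the opening at its end, in the units of the state.
- r.sense(): the state, without advancing time (a new reading comes with each control period).
- viewer.capture(name): name is "side" or "top" or "wrist"; returns a dict with "image" (400x640x3 uint8, red, green, blue), "fx", "fy", "cx", "cy" (pixels), "R" (3x3) and "t" (3): a world point X has camera coordinates R X + t; the wrist camera has in their place "mount" (4x4, takes a point from camera to tool coordinates, whose origin is the TCP and whose axes are the tool frame's). Camera axes: x right, y down, z forward; pixel columns grow to the right and rows downward; lengths in m; the calibration is good to about 2 mm. The wrist camera is an equidistant fisheye: a pixel r from the principal point sees the ray r / f radians off the axis. A picture is of the moment at which its call begins: read the wrist's pose just before it. There is no depth.
- job.finish_job(): hands the job in, once; it reports no verdict.
Trained networks look in a picture, given as the dict that the camera call returned (one of the last four; its "shot" number tells which), for a name from the list of things; names that differ only in an ending like _2 or _b are one class to them, and where a whole thing is asked for, a point or a joint stands for the part that bears it (a point fixed in the world has none). Each returns a list of dicts, best first, with "score" (0 to 1); they miss things now and then, are a little off and sometimes report something else, mostly with a low value. They report only what shows in the picture. A call takes as long as a camera call. They do not tell look-alikes from the thing itself.
- spotter.find_in(name, picture): "uv" ([column, row] in pixels, amid what is visible of it).
- spotter.silhouettes(name, picture): "region" (400x640 bool, what is visible of it) and "uv" ([column, row] in pixels, amid what is visible of it).
The state is a dict: "time_s": time; "joints": joint angles; "joint_velocities": joint speeds; "effort": joint torques, N m; "tcp_pos": TCP position; "ee_rot": TCP orientation; "wrist_force": force on the tool from outside, world axes, zero at the start; "moment": the same for the moment, N m; "gripper_width": opening from 0.0 (shut) to 1.0 (fully open).
Only numpy, scipy, OpenCV 4.12 (cv2) and the standard library are available. Lean on these libraries where they do the work, as an engineer would, in place of code of your own. Each camera call takes 0.05 s, during which the arm holds its last target. There are 200 camera calls.

## Working session

There is one attempt and no reset: what is moved stays moved. The work goes in short steps, Python scripts to look and compute and a tool call to move; the robot and the scene stay as the last step left them, time stands still between calls to the robot, and variables do not carry over. Pictures are saved under pics/ and viewed, about 8 in all and at most 12, crops included, and the job is handed in when it is done.

Besides the shell and the picture viewer there is one more tool, called after "Call:" by a JSON object that holds its "op" and its "data", one argument or row to a line. play_rows: Moves the arm, as the interface text tells. Its arguments: {"type":"object","properties":{"commands":{"type":"array"}},"required":["commands"]}

```bash
mkdir -p pics; ls; cat > h.py <<'E'
import numpy as np, cv2
from station import r, viewer, job, spotter
def save(p,n): cv2.imwrite(f'pics/{n}.png',p['image'][:,:,::-1])
def ray(p,uv):
    d=np.array([(uv[0]-p['cx'])/p['fx'],(uv[1]-p['cy'])/p['fy'],1.])
    R=np.array(p['R']);t=np.array(p['t']); d=R.T@d
    return -R.T@t, d/np.linalg.norm(d)
def wray(p,uv,s):
    a=(uv[0]-p['cx'])/p['fx'];b=(uv[1]-p['cy'])/p['fy'];th=np.hypot(a,b)
    d=np.array([a/th*np.sin(th),b/th*np.sin(th),np.cos(th)]) if th>1e-9 else np.array([0,0,1.])
    M=np.array(p['mount']);R=np.array(s['ee_rot'])
    return R@M[:3,3]+np.array(s['tcp_pos']), R@M[:3,:3]@d
def tri(rays):
    A=np.zeros((3,3));b=np.zeros(3)
    for o,d in rays:
        P=np.eye(3)-np.outer(d,d);A+=P;b+=P@o
    X=np.linalg.solve(A,b)
    return X,[np.linalg.norm((np.eye(3)-np.outer(d,d))@(X-o)) for o,d in rays]
def onz(rr,z): o,d=rr; return o+d*(z-o[2])/d[2]
def proj(p,X):
    c=np.array(p['R'])@X+np.array(p['t']); return np.array([p['fx']*c[0]/c[2]+p['cx'],p['fy']*c[1]/c[2]+p['cy']])
E
python3 - <<'E'
from h import *
a=viewer.capture('side');b=viewer.capture('top')
save(a,'side0');save(b,'top0')
cv2.imwrite('pics/both.png',np.vstack([a['image'],b['image']])[:,:,::-1][:, :, :])
for n in 'stand handle seat pointer mark stop_mid tray plate_grip flask bottle dish objective carton driver'.split():
    print(n,[[ (np.round(x['uv']).tolist(),round(x['score'],2)) for x in spotter.find_in(n,p)[:3]] for p in (a,b)])
s=r.sense();print(s['tcp_pos'],s['ee_rot'],s['wrist_force'])
for p in(a,b):print(p['fx'],p['cx'],p['cy'],np.round(-np.array(p['R']).T@p['t'],3).tolist(),np.round(p['R'],2).tolist())
E
```

```text
pics
stand [[([372.0, 232.0], 0.78)], [([337.0, 180.0], 0.58), ([349.0, 182.0], 0.45)]]
handle [[([356.0, 222.0], 0.55)], [([339.0, 179.0], 0.96), ([209.0, 171.0], 0.28), ([298.0, 257.0], 0.22)]]
seat [[([362.0, 220.0], 0.85)], [([346.0, 184.0], 0.94)]]
pointer [[([361.0, 219.0], 0.76)], [([345.0, 183.0], 0.66)]]
mark [[([334.0, 201.0], 0.46)], [([298.0, 259.0], 0.68)]]
stop_mid [[([298.0, 321.0], 0.98), ([333.0, 182.0], 0.89), ([318.0, 236.0], 0.79)], [([276.0, 197.0], 0.83), ([396.0, 248.0], 0.75), ([344.0, 179.0], 0.53)]]
tray [[([334.0, 382.0], 0.62), ([290.0, 165.0], 0.3)], [([450.0, 237.0], 0.56)]]
plate_grip [[([289.0, 165.0], 0.65), ([372.0, 149.0], 0.48)], [([242.0, 228.0], 0.64)]]
flask [[([412.0, 353.0], 0.55)], [([431.0, 176.0], 0.73)]]
bottle [[([340.0, 118.0], 0.96), ([359.0, 221.0], 0.72)], [([210.0, 172.0], 0.6), ([338.0, 217.0], 0.55)]]
dish [[([245.0, 300.0], 0.71), ([369.0, 231.0], 0.71)], [([346.0, 182.0], 0.24)]]
objective [[([372.0, 331.0], 0.55)], [([449.0, 237.0], 0.25)]]
carton [[([371.0, 145.0], 0.95), ([364.0, 219.0], 0.35)], [([251.0, 152.0], 0.75)]]
driver [[([267.0, 215.0], 0.65)], [([297.0, 263.0], 0.67)]]
[ 0.18935579 -0.59560505  0.24154438] [[-4.68795593e-06 -3.02931831e-01  9.53012228e-01]
 [ 1.46334027e-05  9.53012227e-01  3.02931831e-01]
 [-1.00000000e+00  1.53659427e-05 -3.47558660e-08]] [0.7869446  0.17038592 0.54892981]
453.83432932625465 326.92894288436986 202.71348354531384 [0.457, -0.614, 0.943] [[0.99, -0.12, 0.02], [-0.08, -0.77, -0.63], [0.09, 0.63, -0.77]]
406.12861651529136 316.27450640663886 201.55204830484104 [0.28, 0.04, 1.253] [[0.08, -1.0, -0.0], [-0.97, -0.08, -0.24], [0.24, 0.02, -0.97]]
```

View pics/side0.png

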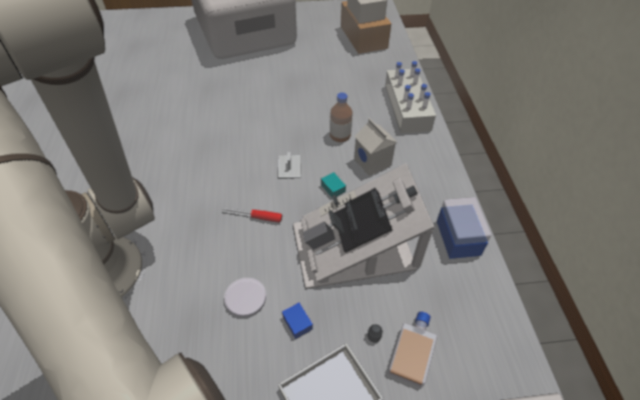

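View pics/top0.png

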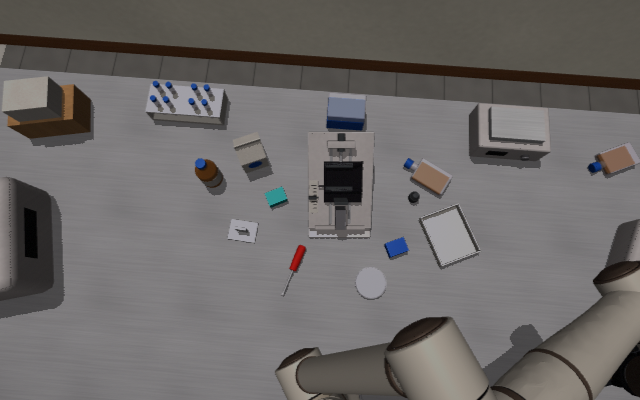

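The top view has world +x up and +y left. The stand is around (340,185) with its low end toward the robot, and the grey block is at (340,215). The cursor is at about (312,200), the tray at (450,237) on the −y side, and the plate at (242,228) on the +y side. The blue and turquoise blocks are decoys. I'll zoom in for accurate points.

```bash
python3 - <<'E'
import cv2,numpy as np
a=cv2.imread('pics/side0.png');b=cv2.imread('pics/top0.png')
A=cv2.resize(a[150:290,285:445],None,fx=5,fy=5,interpolation=cv2.INTER_CUBIC)[:, :]
B=cv2.resize(b[125:245,295:385],None,fx=5,fy=5,interpolation=cv2.INTER_CUBIC)
cv2.imwrite('pics/ca.png',cv2.resize(A,(640,560)));
C=np.hstack([B[:600],cv2.resize(b[215:245,222:262],None,fx=8.7,fy=8.7)[:261].copy() if 0 else cv2.copyMakeBorder(cv2.resize(b[215:245,222:262],None,fx=8,fy=8,interpolation=cv2.INTER_CUBIC),0,360,0,0,cv2.BORDER_CONSTANT)])
cv2.imwrite('pics/cb.png',C);print(C.shape)
E
```

```text
(600, 770, 3)
```

View pics/ca.png

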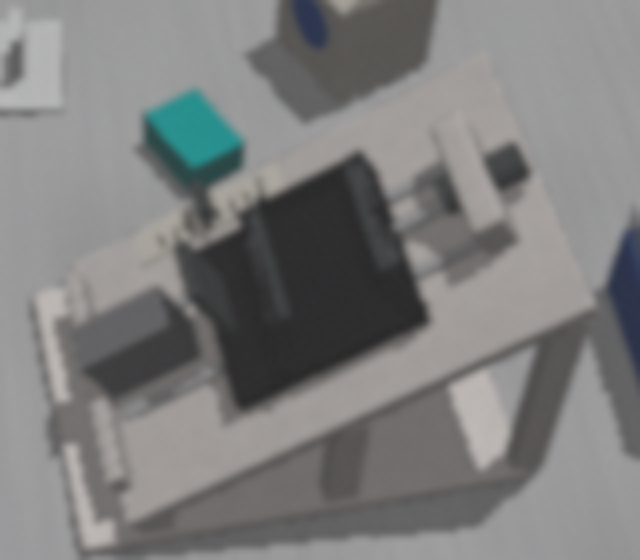

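View pics/cb.png

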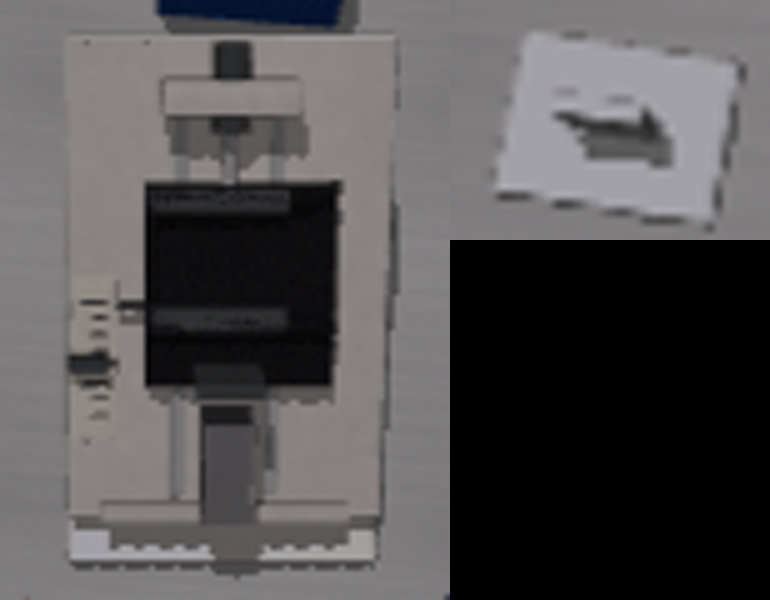

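```bash
python3 - <<'E'
from h import *
a=viewer.capture('side');b=viewer.capture('top')
S=lambda u,v:(u/4+285-.4,v/4+150-.4)
T=lambda u,v:(u/5+295-.4,v/5+125-.4)
P={'HL':((487,57),(67,38)),'HR':((595,308),(396,38)),'LR':((130,522),(380,520)),
'carHR':((428,320),(337,183)),'carHL':((362,152),(146,183)),'carLR':((240,408),(333,385)),
'cursor':((207,205),(92,362)),'blkLowL?':((75,335),(203,523)),'blkhighL':((158,292),(203,424))}
for n,(s,t) in P.items():
    X,e=tri([ray(a,S(*s)),ray(b,T(*t))]);print(n,X.round(4),np.round(e,4))
for n,z in(('tray',.03),('plate_grip',.006),('stand',.05)):
    for p in (b,a):
        for q in spotter.silhouettes(n,p)[:2]:
            c,_=cv2.findContours(q['region'].astype('uint8'),0,2);c=max(c,key=cv2.contourArea)
            bx=cv2.boxPoints(cv2.minAreaRect(c))
            print(n,round(q['score'],2),cv2.contourArea(c),bx.round(1).tolist(),[onz(ray(p,k),z).round(3)[:2].tolist() for k in bx])
U=lambda u,v:(u/8+222-.4,v/8+215-.4)
for k in((528,32),(742,62),(712,226),(497,190)):print('pl',onz(ray(b,U(k[0]-450,k[1])),.006).round(4))
for n in 'flask bottle dish objective carton driver stop_mid'.split():
    for q in spotter.find_in(n,b)[:2]: print(n,round(q['score'],2),onz(ray(b,q['uv']),.02).round(3))
E
```

```text
HL [0.7448 0.106  0.1736] [0.0008 0.0008]
HR [ 0.7592 -0.0811  0.1751] [0.0004 0.0004]
LR [ 0.5085 -0.1025  0.0351] [0.0028 0.0028]
carHR [ 0.6803 -0.0555  0.1416] [0.0006 0.0006]
carHL [0.6638 0.054  0.1588] [0.0018 0.0018]
carLR [ 0.5762 -0.065   0.0851] [0.0011 0.0011]
cursor [0.5767 0.0782 0.0914] [0.001 0.001]
blkLowL? [0.4895 0.0053 0.0708] [0.0008 0.0008]
blkhighL [0.5406 0.0101 0.1003] [0.0011 0.0011]
tray 0.97 2316.5 [[417.0, 217.60000610351562], [459.70001220703125, 200.0], [480.79998779296875, 251.0], [438.1000061035156, 268.70001220703125]] [[0.553, -0.244], [0.619, -0.374], [0.466, -0.437], [0.403, -0.31]]
tray 0.44 1627.5 [[323.0, 160.0], [363.0, 160.0], [363.0, 205.0], [323.0, 205.0]] [[0.715, 0.059], [0.725, -0.068], [0.579, -0.076], [0.568, 0.047]]
tray 0.61 3446.0 [[278.0, 344.0], [382.0, 344.0], [382.0, 399.0], [278.0, 399.0]] [[0.415, -0.239], [0.629, -0.263], [0.608, -0.37], [0.41, -0.347]]
plate_grip 0.84 592.5 [[225.8000030517578, 240.10000610351562], [229.10000610351562, 217.1999969482422], [258.1000061035156, 221.3000030517578], [254.8000030517578, 244.300003
[... 890 characters left out ...]
69482422]] [[0.46, 0.089], [0.804, 0.114], [0.817, -0.097], [0.473, -0.109]]
stand 0.74 11446.5 [[274.6000061035156, 220.10000610351562], [406.3999938964844, 162.10000610351562], [447.1000061035156, 254.60000610351562], [315.29998779296875, 312.6000061035156]] [[0.424, 0.068], [0.794, 0.229], [0.819, -0.077], [0.498, -0.187]]
pl [0.5067 0.3297 0.006 ]
pl [0.5018 0.2448 0.006 ]
pl [0.4369 0.2488 0.006 ]
pl [0.4439 0.3334 0.006 ]
flask 0.68 [ 0.697 -0.28   0.02 ]
bottle 0.74 [0.649 0.415 0.02 ]
dish 0.89 [ 0.345 -0.113  0.02 ]
carton 0.81 [0.716 0.297 0.02 ]
driver 0.73 [ 0.652 -0.015  0.02 ]
driver 0.62 [0.405 0.103 0.02 ]
stop_mid 0.89 [ 0.458 -0.186  0.02 ]
stop_mid 0.81 [0.582 0.196 0.02 ]
```

```bash
cat >> h.py <<'E'
from scipy.spatial.transform import Rotation as Rot
YAW=np.radians(4.5)
c_,s_=np.cos(YAW),np.sin(YAW)
UP=np.array([c_*.866,s_*.866,.5]);YS=np.array([-s_,c_,0]);N=np.array([-.5*c_,-.5*s_,.866])
DS=np.column_stack([UP,YS,N])
BL=np.column_stack([-N,YS,np.cross(-N,YS)])      # lean tool, jaws along stand y
HA=np.column_stack([-N,UP,np.cross(-N,UP)])      # lean tool, jaws along slope
def down(yd):
    y=np.array([np.cos(np.radians(yd)),np.sin(np.radians(yd)),0]);x=np.array([0,0,-1.]);return np.column_stack([x,y,np.cross(x,y)])
def plan(wps,fn=-1,start=None):
    if start is None:
        s=r.sense();p,R=np.array(s['tcp_pos']),np.array(s['ee_rot'])
    else: p,R=start
    for q,Q in wps:
        q=np.array(q,float)
        rv=Rot.from_matrix(R.T@Q).as_rotvec();d=np.linalg.norm(q-p);a=np.degrees(np.linalg.norm(rv))
        nr=max(d/.040,a/6.9);n=max(1,int(np.ceil(nr/5)))
        print(f'-- d{d:.3f} a{a:.1f} rows{nr:.1f}')
        for k in range(n):
            p1=p+(q-p)/(n-k);R1=R@Rot.from_rotvec(Rot.from_matrix(R.T@Q).as_rotvec()/(n-k)).as_matrix()
            t=R.T@(p1-p)/.75;w=Rot.from_matrix(R.T@R1).as_rotvec()/np.pi
            print('t',np.round(t,4).tolist(),'a',np.round(w,4).tolist());p,R=p1,R1
E
python3 - <<'E'
from h import *
c=np.array([.527,-.0064,.0666])
p=viewer.capture('wrist');print(np.round(p['mount'],3).tolist(),p['fx'],p['cx'],p['cy'])
v=c+.16*N; print(v)
plan([([.45,-.05,.30],BL),(v,BL)])
E
```

```text
[[0.001, -0.254, 0.967, -0.143], [1.0, -0.0, -0.001, -0.002], [0.0, 0.967, 0.254, -0.07], [0.0, 0.0, 0.0, 1.0]] 309.70691628693146 313.72985906337294 206.92087734047266
[ 0.44724661 -0.01267673  0.20516   ]
-- d0.607 a32.7 rows15.2
t [-0.0195, 0.147, 0.1379] a [0.0178, -0.0415, -0.0048]
t [-0.0042, 0.1544, 0.131] a [0.0178, -0.0415, -0.0048]
t [0.0099, 0.1615, 0.1218] a [0.0178, -0.0415, -0.0048]
t [0.0226, 0.1683, 0.1104] a [0.0178, -0.0415, -0.0048]
-- d0.102 a0.0 rows2.5
t [0.1096, 0.0499, -0.063] a [-0.0, 0.0, 0.0]
```

Call:
{"op": "play_rows", "data": {
  "commands": [
    {"fingers": -1,"tx": -0.0195,"ty": 0.147,"tz": 0.138,"ax": 0.018,"ay": -0.0415,"az": -0.005},
    {"fingers": -1,"tx": -0.0195,"ty": 0.147,"tz": 0.138,"ax": 0.018,"ay": -0.0415,"az": -0.005},
    {"fingers": -1,"tx": -0.0195,"ty": 0.147,"tz": 0.138,"ax": 0.018,"ay": -0.0415,"az": -0.005},
    {"fingers": -1,"tx": -0.0195,"ty": 0.147,"tz": 0.138,"ax": 0.018,"ay": -0.0415,"az": -0.005}
  ]
}}

```text
time_s: 2.63
tcp_pos: [0.2548, -0.4569, 0.2568]
ee_rot: [[0.13, -0.247, 0.96], [0.021, 0.969, 0.247], [-0.991, -0.012, 0.131]]
wrist_force: [0.2, 0.1, 0.3]
gripper_width: 0.998
```

Call:
{"op": "play_rows", "data": {
  "commands": [
    {"fingers": -1,"tx": -0.004,"ty": 0.154,"tz": 0.131,"ax": 0.018,"ay": -0.0415,"az": -0.005},
    {"fingers": -1,"tx": -0.004,"ty": 0.154,"tz": 0.131,"ax": 0.018,"ay": -0.0415,"az": -0.005},
    {"fingers": -1,"tx": -0.004,"ty": 0.154,"tz": 0.131,"ax": 0.018,"ay": -0.0415,"az": -0.005},
    {"fingers": -1,"tx": -0.004,"ty": 0.154,"tz": 0.131,"ax": 0.018,"ay": -0.0415,"az": -0.005}
  ]
}}

```text
time_s: 2.97
tcp_pos: [0.3201, -0.3207, 0.2715]
ee_rot: [[0.259, -0.191, 0.947], [0.034, 0.981, 0.189], [-0.965, -0.017, 0.261]]
wrist_force: [0.2, -0.3, 0.2]
gripper_width: 1.002
```

Call:
{"op": "play_rows", "data": {
  "commands": [
    {"fingers": -1,"tx": 0.01,"ty": 0.1615,"tz": 0.122,"ax": 0.018,"ay": -0.0415,"az": -0.005},
    {"fingers": -1,"tx": 0.01,"ty": 0.1615,"tz": 0.122,"ax": 0.018,"ay": -0.0415,"az": -0.005},
    {"fingers": -1,"tx": 0.01,"ty": 0.1615,"tz": 0.122,"ax": 0.018,"ay": -0.0415,"az": -0.005},
    {"fingers": -1,"tx": 0.01,"ty": 0.1615,"tz": 0.122,"ax": 0.018,"ay": -0.0415,"az": -0.005}
  ]
}}

```text
time_s: 3.3
tcp_pos: [0.3856, -0.1845, 0.2862]
ee_rot: [[0.384, -0.134, 0.913], [0.039, 0.991, 0.129], [-0.922, -0.013, 0.386]]
wrist_force: [0.2, -0.4, 0.4]
gripper_width: 1.001
```

Call:
{"op": "play_rows", "data": {
  "commands": [
    {"fingers": -1,"tx": 0.0226,"ty": 0.168,"tz": 0.11,"ax": 0.018,"ay": -0.0415,"az": -0.005},
    {"fingers": -1,"tx": 0.0226,"ty": 0.168,"tz": 0.11,"ax": 0.018,"ay": -0.0415,"az": -0.005},
    {"fingers": -1,"tx": 0.0226,"ty": 0.168,"tz": 0.11,"ax": 0.018,"ay": -0.0415,"az": -0.005},
    {"fingers": -1,"tx": 0.0226,"ty": 0.168,"tz": 0.11,"ax": 0.018,"ay": -0.0415,"az": -0.005}
  ]
}}

```text
time_s: 3.63
tcp_pos: [0.4485, -0.0521, 0.2998]
ee_rot: [[0.501, -0.076, 0.862], [0.037, 0.997, 0.066], [-0.865, -0.001, 0.503]]
wrist_force: [1.6, -1.4, 0.6]
gripper_width: 1.002
```

```bash
python3 - <<'E'
from h import *
s=r.sense();p=viewer.capture('wrist');save(p,'w1')
print(s['time_s'],s['tcp_pos'],s['joints'],s['wrist_force'],s['gripper_width'])
for n in 'handle seat pointer mark stop_mid stand'.split():print(n,[(np.round(x['uv'],1).tolist(),round(x['score'],2)) for x in spotter.find_in(n,p)[:3]])
plan([(np.array([.527,-.0064,.0666])+.15*N,BL)])
E
```

```text
3.6333 [ 0.44848965 -0.05214845  0.29977199] [  18.42817588  -12.39520013  -40.01629877   12.86369014  -33.64659776
 -112.9774834 ] [ 1.56403102 -1.38577699  0.59605311] 1.0021449297783218
handle []
seat [([341.1, 219.0], 0.85), ([339.9, 186.2], 0.39)]
pointer [([343.3, 220.4], 0.98)]
mark [([120.8, 109.7], 0.33)]
stop_mid [([213.4, 73.4], 0.91), ([349.6, 145.8], 0.69), ([458.1, 168.1], 0.65)]
stand [([338.3, 185.1], 0.89)]
-- d0.111 a0.3 rows2.8
t [0.1226, 0.0562, -0.0609] a [-0.001, 0.0001, 0.0013]
```

View pics/w1.png

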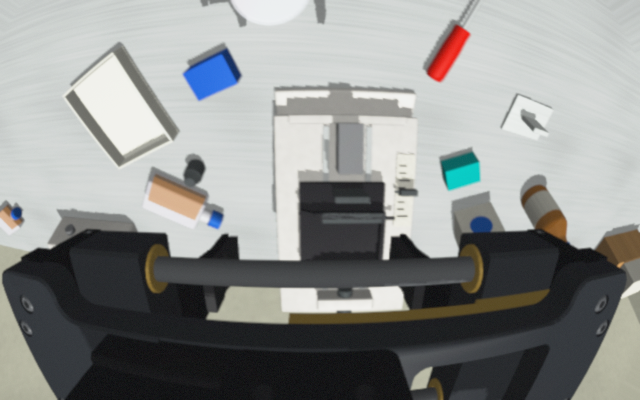

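The wrist view shows the block at (348,148), the handle near (345,190), the pointer at (390,215), and the cursor at (405,190). Next I go closer above the block.

Call:
{"op": "play_rows", "data": {
  "commands": [
    {"fingers": -1,"tx": 0.1,"ty": 0.056,"tz": -0.061,"ax": -0.001,"ay": 0,"az": 0.0013},
    {"fingers": -1,"tx": 0.1,"ty": 0.056,"tz": -0.061,"ax": -0.001,"ay": 0,"az": 0.0013},
    {"fingers": -1,"tx": 0.1,"ty": 0.056,"tz": -0.061,"ax": -0.001,"ay": 0,"az": 0.0013},
    {"fingers": -1,"tx": 0.1,"ty": 0.056,"tz": -0.061,"ax": -0.001,"ay": 0,"az": 0.0013}
  ]
}}

```text
time_s: 4.32
tcp_pos: [0.4397, -0.0147, 0.2053]
ee_rot: [[0.489, -0.079, 0.869], [0.035, 0.997, 0.071], [-0.871, -0.004, 0.49]]
wrist_force: [0.1, -0.3, -0.7]
gripper_width: 1.001
```

```bash
python3 - <<'E'
from h import *
s=r.sense();p=viewer.capture('wrist');save(p,'w2')
print(s['time_s'],s['tcp_pos'],np.round(s['ee_rot'],3).tolist())
for n in 'handle seat pointer mark stop_mid stand'.split():print(n,[(np.round(x['uv'],1).tolist(),round(x['score'],2)) for x in spotter.find_in(n,p)[:3]])
im=p['image'][90:290,230:470,::-1]
cv2.imwrite('pics/w2c.png',cv2.resize(im,None,fx=3.3,fy=3,interpolation=cv2.INTER_CUBIC)[:, :800])
np.savez('w2.npz',pos=s['tcp_pos'],rot=s['ee_rot'])
E
```

```text
4.3167 [ 0.43969497 -0.0146746   0.20527573] [[0.489, -0.079, 0.869], [0.035, 0.997, 0.071], [-0.871, -0.004, 0.49]]
handle [([306.9, 293.8], 0.92)]
seat [([310.5, 291.5], 0.71)]
pointer [([312.3, 289.7], 0.89)]
mark []
stop_mid [([455.8, 215.3], 0.93), ([319.7, 210.6], 0.89), ([159.5, 111.8], 0.78)]
stand [([300.4, 206.5], 0.6), ([308.3, 291.6], 0.5)]
```

View pics/w2c.png

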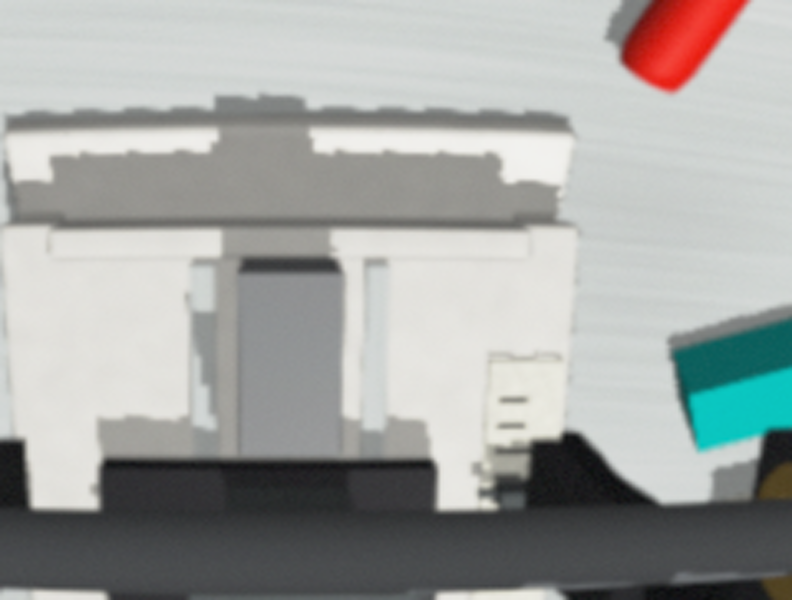

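```bash
python3 - <<'E'
from h import *
z=np.load('w2.npz');s=dict(tcp_pos=z['pos'],ee_rot=z['rot'])
p=viewer.capture('wrist');O=np.array([.612,.0015,.09])
def onp(rr,h): o,d=rr; return o+d*((h-(o-O)@N)/(d@N))
C=lambda u,v:(u/3.3+230-.35,v/3+90-.35)
for n,u,v,h in(('bLl',238,270,.044),('bLr',342,270,.044),('bHl',238,455,.044),('bHr',342,455,.044),('deckLL',2,228,0),('deckLR',578,228,0),('fenceL',50,256,0.0),('fenceR',528,256,0),('scaleL',490,357,0),('scaleR',562,357,0),('tick',512,400,0),('tick',512,425,0)):
    X=onp(wray(p,C(u,v),s),h);print(n,X.round(4),((X-O)@DS).round(4))
E
```

```text
bLl [ 0.4924 -0.0246  0.0708] [-0.1146 -0.0166  0.044 ]
bLr [0.49   0.0048 0.0707] [-0.1148  0.0128  0.044 ]
bHl [ 0.5452 -0.0209  0.1014] [-0.0535 -0.0171  0.044 ]
bHr [0.5427 0.01   0.1013] [-0.0536  0.014   0.044 ]
deckLL [ 0.5128 -0.1038  0.0281] [-0.1237 -0.0972  0.    ]
deckLR [0.4971 0.0872 0.0278] [-0.1245  0.0944  0.    ]
fenceL [ 0.5207 -0.0869  0.0334] [-0.1131 -0.081  -0.    ]
fenceR [0.5077 0.071  0.0331] [-0.1137  0.0775 -0.    ]
scaleL [0.5415 0.0624 0.0522] [-0.0757  0.0663  0.    ]
scaleR [0.5394 0.0878 0.0521] [-0.0757  0.0917 -0.    ]
tick [0.5552 0.0723 0.0605] [-0.0589  0.075   0.    ]
tick [0.5638 0.0737 0.0655] [-0.0489  0.0757  0.    ]
```

```bash
cat >> h.py <<'E'
O=np.array([.612,.0015,.09])
def D(x,y,z): return O+DS@np.array([x,y,z])
E
python3 - <<'E'
from h import *
print(D(-.084,-.0017,.03))
plan([(D(-.084,-.0017,.08),BL),(D(-.084,-.0017,.030),BL)])
E
```

```text
[ 0.52465987 -0.00707907  0.07398   ]
-- d0.110 a0.2 rows2.8
t [0.1468, -0.0017, -0.0009] a [0.0001, 0.0012, -0.0004]
-- d0.050 a0.0 rows1.2
t [0.0667, 0.0, -0.0] a [-0.0, 0.0, -0.0]
```

Call:
{"op": "play_rows", "data": {
  "commands": [
    {"fingers": -0.2,"tx": 0.05,"ty": -0.0017,"tz": -0.001,"ax": 0,"ay": 0.0012,"az": 0},
    {"fingers": -0.2,"tx": 0.1,"ty": -0.0017,"tz": -0.001,"ax": 0,"ay": 0.0012,"az": 0},
    {"fingers": -0.2,"tx": 0.1468,"ty": -0.0017,"tz": -0.001,"ax": 0,"ay": 0.0012,"az": 0},
    {"fingers": -0.2,"tx": 0.18,"ty": -0.0017,"tz": -0.001,"ax": 0,"ay": 0.0012,"az": 0},
    {"fingers": -0.2,"tx": 0.2135,"ty": -0.0017,"tz": -0.001,"ax": 0,"ay": 0.0012,"az": 0}
  ]
}}

```text
time_s: 5.13
tcp_pos: [0.5283, -0.0336, 0.1421]
ee_rot: [[0.453, -0.104, 0.885], [0.085, 0.994, 0.073], [-0.887, 0.042, 0.459]]
wrist_force: [0.3, -1.7, 0.9]
gripper_width: 0.707
```

Call:
{"op": "play_rows", "data": {
  "commands": [
    {"fingers": -0.2},
    {"fingers": 1},
    {"fingers": 1},
    {"fingers": 1},
    {"fingers": 1}
  ]
}}

```text
$.commands[0]: bad value
```

Call:
{"op": "play_rows", "data": {
  "commands": [
    {"fingers": 1},
    {"fingers": 1}
  ]
}}

```text
$.commands[0]: bad value
```

Call:
{"op": "play_rows", "data": {
  "commands": [
    {"fingers": 1,"tx": -0.03},
    {"fingers": 1,"tx": -0.06},
    {"fingers": 1,"tx": -0.1},
    {"fingers": 1,"tx": -0.15},
    {"fingers": 1,"tx": -0.18}
  ]
}}

```text
$.commands[0]: bad value
```

```bash
python3 - <<'E'
from h import *
s=r.sense();print(s['time_s'],s['tcp_pos'],s['gripper_width']*87,s['wrist_force'],s['joints'])
TC=np.array([.51,-.341]);
t=np.radians(22.4)
Q=down(90+22.4)
plan([([.48,-.19,.26],BL),([*TC,.20],Q),([*TC,.06],Q),([*TC,.036],Q)])
E
```

```text
5.1333 [ 0.52827182 -0.03363239  0.14212084] 61.514285601594345 [ 0.27086877 -1.66987586  0.90976131] [  14.6064859     9.60611717  -43.95107872   11.49228259   -9.21147168
 -110.12084262]
-- d0.202 a3.9 rows5.0
t [-0.0932, -0.0969, -0.0] a [0.0004, -0.0074, -0.0079]
t [-0.0907, -0.0992, 0.0022] a [0.0004, -0.0074, -0.0079]
-- d0.165 a34.8 rows5.0
t [0.0407, -0.1019, -0.0096] a [-0.0486, 0.0827, 0.013]
t [0.0396, -0.1017, -0.0147] a [-0.0486, 0.0827, 0.013]
-- d0.140 a0.0 rows3.5
t [0.1867, 0.0, -0.0] a [-0.0, 0.0, 0.0]
-- d0.024 a0.0 rows0.6
t [0.032, -0.0, 0.0] a [0.0, 0.0, -0.0]
```

```bash
cat > kin.py <<'E'
import numpy as np, itertools
from scipy.spatial.transform import Rotation as Rot
from scipy.optimize import least_squares
def rot(a,d): return Rot.from_euler(a,d,degrees=True).as_matrix()
def ori(j,s4=1,s6=1,k=0):
    A=rot('z',j[0]);B=A@rot('y',j[1]-j[2]);C=B@rot('x',s4*j[3]);E=C@rot('y',-j[4]);F=E@rot('x',s6*j[5]+k)
    return A,B,C,E,F
def fk(j,P,s4,s6,k):
    A,B,C,E,F=ori(j,s4,s6,k);U=A@rot('y',j[1])
    a1,d,h,L1,a3,L2,L=P
    return A@[a1,d,h]+U@[0,0,L1]+B@[L2,0,a3]+E@[L,0,0],F
E
python3 - <<'E'
from kin import *
from h import r
import json
s=r.sense()
data=[([-57.548,22.042,.453,0,-68.411,-14.817],[.18935579,-.59560505,.24154438],[[-4.7e-6,-.30293,.95301],[1.5e-5,.95301,.30293],[-1,1.5e-5,0]]),
([18.42817588,-12.39520013,-40.01629877,12.86369014,-33.64659776,-112.9774834],[.44848965,-.05214845,.29977199],[[0.501,-0.076,0.862],[0.037,0.997,0.066],[-0.865,-0.001,0.503]]),
(list(s['joints']),list(s['tcp_pos']),np.array(s['ee_rot']).tolist())]
json.dump(data,open('kd.json','w'))
best=[]
for s4,s6,k in itertools.product((1,-1),(1,-1),(0,90,180,270)):
    e=sum(np.linalg.norm(ori(j,s4,s6,k)[4]-np.array(R)) for j,_,R in data);best.append((e,s4,s6,k))
best.sort();print(best[:4])
_,s4,s6,k=best[0]
f=lambda P:np.concatenate([fk(j,P,s4,s6,k)[0]-p for j,p,_ in data]+[1e-3*(np.array(P)-[.0,.1,.35,.4,.0,.4,.3])])
q=least_squares(f,[0,.1,.35,.4,0,.4,.3]);print(q.x.round(4),np.abs(q.fun[:9]).max())
E
```

```text
[(np.float64(0.0008550631746565052), -1, -1, 270), (np.float64(1.193404372661866), 1, -1, 270), (np.float64(3.86321008924175), 1, 1, 90), (np.float64(4.695730069295564), -1, 1, 180)]
[-0.0294 -0.152   0.2372  0.6222 -0.0134  0.4359  0.3926] 0.008901564154320148
```

Call:
{"op": "play_rows", "data": {
  "commands": [
    {"fingers": -0.2,"tx": -0.1,"ty": 0.04,"tz": 0,"ax": 0,"ay": 0.05,"az": 0},
    {"fingers": -0.2,"tx": -0.1,"ty": 0.04,"tz": 0,"ax": 0,"ay": 0.08,"az": 0},
    {"fingers": -0.2,"tx": -0.1,"ty": 0.04,"tz": 0,"ax": 0,"ay": 0.08,"az": 0}
  ]
}}

```text
time_s: 5.38
tcp_pos: [0.4928, -0.0124, 0.2043]
ee_rot: [[0.23, -0.1, 0.968], [0.062, 0.994, 0.088], [-0.971, 0.04, 0.235]]
wrist_force: [0.3, 0.0, 0.5]
gripper_width: 0.611
```

```bash
cat > fit.py <<'E'
from kin import *
from h import r
import json
def add():
    s=r.sense();d=json.load(open('kd.json'));d.append((list(s['joints']),list(s['tcp_pos']),np.array(s['ee_rot']).tolist()));json.dump(d,open('kd.json','w'));return d
E
python3 - <<'E'
from fit import *
s=r.sense();print(s['time_s'],s['tcp_pos'],np.round(s['ee_rot'],3).tolist(),np.round(s['joints'],1))
data=add()
def fk2(j,P):
    A,B,C,E,F=ori(j,-1,-1,270);U=A@rot('y',j[1])
    a1,d,h,L1,a3,L2,L,w5,wy=P
    return A@[a1,d,h]+U@[0,0,L1]+B@[L2,0,a3]+C@[0,wy,0]+E@[L,0,w5]
x0=np.array([0,0,.35,.4,0,.4,.3,0,-.15])
f=lambda P:np.concatenate([fk2(j,P)-p for j,p,_ in data]+[1e-3*(np.array(P)-x0)])
q=least_squares(f,x0);print(q.x.round(4),np.abs(q.fun[:-9]).max())
E
```

```text
5.3833 [ 0.49278551 -0.0124134   0.20434545] [[0.23, -0.1, 0.968], [0.062, 0.994, 0.088], [-0.971, 0.04, 0.235]] [  17.9    5.1  -30.     1.   -41.2 -103. ]
[-0.     -0.      0.1606  0.5649  0.      0.4218  0.2875  0.     -0.1598] 4.604785083905938e-06
```

```bash
cat >> kin.py <<'E'
PF=[0,0,.1606,.5649,0,.4218,.2875,0,-.1598]
LO=np.array([-179.83,-69.29,-61.27,-181.25,-171.15,-177.46]);HI=np.array([179.83,118.12,80.66,117.63,-9.14,177.46])
def fkp(j):
    A,B,C,E,F=ori(j,-1,-1,270)
    return A@[0,0,.1606]+A@rot('y',j[1])@[0,0,.5649]+B@[.4218,0,0]+C@[0,-.1598,0]+E@[.2875,0,0],F
def ik(p,R,j0s):
    best=None
    for j0 in j0s:
        def f(j):
            q,F=fkp(j);return np.concatenate([(q-p)*10,Rot.from_matrix(R.T@F).as_rotvec()])
        s=least_squares(f,np.clip(j0,LO+.5,HI-.5),bounds=(LO+.2,HI-.2),x_scale=30)
        e=np.linalg.norm(s.fun)
        if best is None or e<best[0]-1e-5: best=(e,s.x)
        if e<1e-5: break
    return best
E
python3 - <<'E'
from h import *
from kin import *
j=r.sense()['joints']
def lean(base,deg,side=0): # reduce lean by deg about YS, tilt side deg about UP
    return Rot.from_rotvec(YS*np.radians(deg)).as_matrix()@Rot.from_rotvec(UP*np.radians(side)).as_matrix()@base
print(lean(BL,15)[:,0])
seeds=[j]+[np.array([a,b,c,d,e,f]) for a,b,c,e in [(18,5,-30,-30)] for d in (0,90,-90,-170) for f in(-100,-20,60,150)]
seeds[0]=np.array(j)
for l in (0,10,15,20,30):
    print('blk lean',l,[ (round(b[0],4),b[1].round(0)) for b in [ik(D(-.084,-.0017,.03),lean(BL,l),seeds)]])
HB=np.column_stack([-N,-UP,np.cross(-N,-UP)])
for nm,base in(('HA',HA),('HB',HB)):
  for x in (-.0275,-.0775):
    for sd in (-20,-10,0,10,20):
        b=ik(D(x,0,.05),lean(base,0,sd),seeds);print(nm,x,sd,round(b[0],4),b[1].round(0))
  for y in (-.11,0):
    for sd in(0,-15,15):
      b=ik(D(.036,y,.049),lean(base,0,sd),seeds);print(nm,'plate',y,sd,round(b[0],4),b[1].round(0))
  b=ik(np.array([.472,.289,.034]),down(-4 if nm=='HA' else 176),seeds);print('pick',round(b[0],4),b[1].round(0))
E
```

```text
[ 0.25802775  0.02030722 -0.96590129]
blk lean 0 [(np.float64(0.142), array([ 14.,  17., -36., -22.,  -9., -77.]))]
blk lean 10 [(np.float64(0.0345), array([  18.,   18.,  -45.,   19.,   -9., -121.]))]
blk lean 15 [(np.float64(0.0), array([  19.,   18.,  -41.,   13.,  -16., -116.]))]
blk lean 20 [(np.float64(0.0), array([  18.,   20.,  -35.,    5.,  -26., -108.]))]
blk lean 30 [(np.float64(0.0), array([  17.,   23.,  -26.,    0.,  -41., -102.]))]
HA -0.0275 -20 0.0156 [  2.  16. -55. 117. -22.  63.]
HA -0.0275 -10 0.0794 [ -3.  14. -53. 117.  -9.  69.]
HA -0.0275 0 0.0975 [ 17.  15. -39.   9.  -9. 160.]
HA -0.0275 10 0.0 [  11.   15.  -29.  -24.  -16. -163.]
HA -0.0275 20 0.0 [   0.   17.  -20.  -45.  -32. -136.]
HA -0.0775 -20 0.0721 [  3.  15. -59. 117. -24.  61.]
HA -0.0775 -10 0.0744 [ -18.   15.  -49. -181.   -9.   21.]
HA -0.0775 0 0.1351 [ 16.  14. -40.  -8.  -9. 177.]
HA -0.0775 10 0.0 [  11.   14.  -33.  -31.  -13. -155.]
HA -0.0775 20 0.0 [  -2.   17.  -25.  -51.  -30. -128.]
HA plate -0.11 0 0.0049 [  5.  18. -28.   2. -14. 177.]
HA plate -0.11 -15 0.0421 [-13.  17. -46. 1
[... 489 characters left out ...]
.  17.]
HB -0.0275 20 0.0 [  0.  17. -20. -45. -32.  44.]
HB -0.0775 -20 0.0721 [   3.   15.  -59.  117.  -24. -119.]
HB -0.0775 -10 0.0744 [ -18.   15.  -49. -181.   -9. -159.]
HB -0.0775 0 0.1349 [ 16.  14. -39. -10.  -9.  -0.]
HB -0.0775 10 0.0 [ 11.  14. -33. -31. -13.  25.]
HB -0.0775 20 0.0 [ -2.  17. -25. -51. -30.  52.]
HB plate -0.11 0 0.0 [  5.  18. -27.   1. -15.  -1.]
HB plate -0.11 -15 0.0421 [ -13.   17.  -46.  117.   -9. -103.]
HB plate -0.11 15 0.0 [ -7.  21. -10. -35. -37.  40.]
HB plate 0 0 0.0389 [ 16.  16. -38.  26.  -9. -35.]
HB plate 0 -15 0.0 [   2.   16.  -48.  108.  -14. -107.]
HB plate 0 15 0.0 [  6.  18. -17. -31. -28.  26.]
pick 0.0 [ 48.  29. -24.  -0. -38. -52.]
```

```bash
cat >> h.py <<'E'
HB=np.column_stack([-N,-UP,np.cross(-N,-UP)])
def lean(base,deg,side=0):
    return Rot.from_rotvec(YS*np.radians(deg)).as_matrix()@Rot.from_rotvec(UP*np.radians(side)).as_matrix()@base
E
python3 - <<'E'
from h import *
L=lean(BL,15)
g=D(-.084,-.0017,.030);print(g)
plan([(g-L[:,0]*.06,L),(g,L)])
E
```

```text
[ 0.52465987 -0.00707907  0.07398   ]
-- d0.074 a3.0 rows1.9
t [0.0991, -0.0006, -0.001] a [0.0036, -0.0079, -0.0141]
-- d0.060 a0.0 rows1.5
t [0.08, -0.0, -0.0] a [0.0, 0.0, 0.0]
```

Call:
{"op": "play_rows", "data": {
  "commands": [
    {"fingers": -0.2,"tx": 0.04,"ty": -0.0006,"tz": -0.001,"ax": 0.0036,"ay": -0.0079,"az": -0.0141},
    {"fingers": -0.2,"tx": 0.0991,"ty": -0.0006,"tz": -0.001,"ax": 0.0036,"ay": -0.0079,"az": -0.0141},
    {"fingers": -0.2,"tx": 0.0991,"ty": -0.0006,"tz": -0.001,"ax": 0.0036,"ay": -0.0079,"az": -0.0141},
    {"fingers": -0.2,"tx": 0.0991,"ty": -0.0006,"tz": -0.001,"ax": 0.0036,"ay": -0.0079,"az": -0.0141}
  ]
}}

```text
time_s: 5.72
tcp_pos: [0.5088, -0.0093, 0.1298]
ee_rot: [[0.258, -0.079, 0.963], [0.018, 0.997, 0.077], [-0.966, -0.002, 0.259]]
wrist_force: [-0.1, 0.5, 1.1]
gripper_width: 0.602
```

Call:
{"op": "play_rows", "data": {
  "commands": [
    {"fingers": -0.2,"tx": 0.03,"ty": 0,"tz": 0,"ax": 0,"ay": 0,"az": 0},
    {"fingers": -0.2,"tx": 0.06,"ty": 0,"tz": 0,"ax": 0,"ay": 0,"az": 0},
    {"fingers": -0.2,"tx": 0.08,"ty": 0,"tz": 0,"ax": 0,"ay": 0,"az": 0},
    {"fingers": -0.2,"tx": 0.08,"ty": 0,"tz": 0,"ax": 0,"ay": 0,"az": 0},
    {"fingers": 0.3,"tx": 0.08,"ty": 0,"tz": 0,"ax": 0,"ay": 0,"az": 0}
  ]
}}

```text
time_s: 6.13
tcp_pos: [0.5264, -0.008, 0.0753]
ee_rot: [[0.265, -0.078, 0.961], [0.02, 0.997, 0.076], [-0.964, -0.001, 0.266]]
wrist_force: [0.5, 0.0, 0.5]
gripper_width: 0.571
```

Call:
{"op": "play_rows", "data": {
  "commands": [
    {"fingers": 1,"tx": 0,"ty": 0,"tz": 0,"ax": 0,"ay": 0,"az": 0},
    {"fingers": 1,"tx": 0,"ty": 0,"tz": 0,"ax": 0,"ay": 0,"az": 0},
    {"fingers": 1,"tx": 0,"ty": 0,"tz": 0,"ax": 0,"ay": 0,"az": 0},
    {"fingers": 1,"tx": 0,"ty": 0,"tz": 0,"ax": 0,"ay": 0,"az": 0},
    {"fingers": 1,"tx": 0,"ty": 0,"tz": 0,"ax": 0,"ay": 0,"az": 0}
  ]
}}

```text
time_s: 6.55
tcp_pos: [0.5268, -0.0073, 0.0755]
ee_rot: [[0.267, -0.079, 0.96], [0.021, 0.997, 0.076], [-0.963, -0.0, 0.268]]
wrist_force: [-3.2, 1.3, 7.1]
gripper_width: 0.343
```

```bash
python3 - <<'E'
from h import *
s=r.sense();print(s['time_s'],s['tcp_pos'],s['gripper_width']*87,s['wrist_force'])
p,R=np.array(s['tcp_pos']),np.array(s['ee_rot'])
dev=Rot.from_matrix(lean(BL,15).T@R).as_rotvec(True);print('dev',dev)
TC=np.array([.51,-.341]);U=np.array([c_,s_,0])
# block flat orientation after placing: tool must rotate by +30 about stand y relative -> lean(BL,45)... 
F=Rot.from_rotvec(np.array([0,0,1])*np.radians(18)).as_matrix()@Rot.from_rotvec(YS*np.radians(30)).as_matrix()@R
print(F[:,0])
# block centre rel to TCP in tool frame
bc=R.T@(D(-.084,-.0017,.022)-p);print('bc',bc)
rest=np.array([*TC,.004+.022+.0015])-F@bc
plan([(p+.08*N+.02*np.array([0,0,1]),R),([.5,-.17,.24],R),(rest+[0,0,.13],F),(rest,F)])
from kin import *
print(ik(rest,F,[np.array(s['joints'])]))
E
```

```text
6.55 [ 0.52676459 -0.00732631  0.07553887] 29.87824609932311 [-3.23859849  1.34675     7.12228595]
dev [-0.046      -0.52825758 -0.01704121]
[-0.23075592 -0.09590015 -0.96827417]
bc [ 0.00869128  0.0004145  -0.00042079]
-- d0.098 a0.0 rows2.4
t [-0.129, -0.0, -0.0195] a [0.0, 0.0, 0.0]
-- d0.177 a0.0 rows4.4
t [-0.0963, -0.2135, 0.0274] a [0.0, 0.0, 0.0]
-- d0.186 a34.9 rows5.1
t [0.0475, -0.1139, -0.0139] a [-0.0506, 0.0826, 0.0005]
t [0.0516, -0.1113, -0.019] a [-0.0506, 0.0826, 0.0005]
-- d0.130 a0.0 rows3.2
t [0.1678, 0.0, 0.0433] a [0.0, -0.0, -0.0]
(np.float64(3.4363673484120927e-14), array([-14.58800994,  36.89665181, -12.02631407,  10.86479649,
       -53.19835612, -60.30783447]))
```

Call:
{"op": "play_rows", "data": {
  "commands": [
    {"fingers": 1,"tx": -0.03,"ty": 0,"tz": -0.008,"ax": 0,"ay": 0,"az": 0},
    {"fingers": 1,"tx": -0.07,"ty": 0,"tz": -0.015,"ax": 0,"ay": 0,"az": 0},
    {"fingers": 1,"tx": -0.129,"ty": 0,"tz": -0.0195,"ax": 0,"ay": 0,"az": 0},
    {"fingers": 1,"tx": -0.129,"ty": 0,"tz": -0.0195,"ax": 0,"ay": 0,"az": 0}
  ]
}}

```text
time_s: 6.88
tcp_pos: [0.4875, -0.0101, 0.1698]
ee_rot: [[0.274, -0.08, 0.958], [0.023, 0.997, 0.076], [-0.961, 0.001, 0.275]]
wrist_force: [0.5, 1.0, -1.1]
gripper_width: 0.339
```

Call:
{"op": "play_rows", "data": {
  "commands": [
    {"fingers": 1,"tx": -0.0963,"ty": -0.2135,"tz": 0.0274,"ax": 0,"ay": 0,"az": 0},
    {"fingers": 1,"tx": -0.0963,"ty": -0.2135,"tz": 0.0274,"ax": 0,"ay": 0,"az": 0},
    {"fingers": 1,"tx": -0.0963,"ty": -0.2135,"tz": 0.0274,"ax": 0,"ay": 0,"az": 0},
    {"fingers": 1,"tx": -0.0963,"ty": -0.2135,"tz": 0.0274,"ax": 0,"ay": 0,"az": 0},
    {"fingers": 1,"tx": -0.0963,"ty": -0.2135,"tz": 0.0274,"ax": 0,"ay": 0,"az": 0}
  ]
}}

```text
time_s: 7.3
tcp_pos: [0.5011, -0.1743, 0.2422]
ee_rot: [[0.27, -0.075, 0.96], [0.017, 0.997, 0.073], [-0.963, -0.003, 0.27]]
wrist_force: [0.5, 0.2, -0.9]
gripper_width: 0.337
```

Call:
{"op": "play_rows", "data": {
  "commands": [
    {"fingers": 1,"tx": 0.0475,"ty": -0.1139,"tz": -0.0139,"ax": -0.0506,"ay": 0.0826,"az": 0.0005},
    {"fingers": 1,"tx": 0.0475,"ty": -0.1139,"tz": -0.0139,"ax": -0.0506,"ay": 0.0826,"az": 0.0005},
    {"fingers": 1,"tx": 0.0475,"ty": -0.1139,"tz": -0.0139,"ax": -0.0506,"ay": 0.0826,"az": 0.0005},
    {"fingers": 1,"tx": 0.0475,"ty": -0.1139,"tz": -0.0139,"ax": -0.0506,"ay": 0.0826,"az": 0.0005}
  ]
}}

```text
time_s: 7.63
tcp_pos: [0.5058, -0.2574, 0.1982]
ee_rot: [[0.004, -0.231, 0.973], [-0.018, 0.973, 0.232], [-1.0, -0.019, -0.0]]
wrist_force: [0.0, -0.0, -1.8]
gripper_width: 0.346
```

Call:
{"op": "play_rows", "data": {
  "commands": [
    {"fingers": 1,"tx": 0.0516,"ty": -0.1113,"tz": -0.019,"ax": -0.0506,"ay": 0.0826,"az": 0.0005},
    {"fingers": 1,"tx": 0.0516,"ty": -0.1113,"tz": -0.019,"ax": -0.0506,"ay": 0.0826,"az": 0.0005},
    {"fingers": 1,"tx": 0.0516,"ty": -0.1113,"tz": -0.019,"ax": -0.0506,"ay": 0.0826,"az": 0.0005},
    {"fingers": 1,"tx": 0.0516,"ty": -0.1113,"tz": -0.019,"ax": -0.0506,"ay": 0.0826,"az": 0.0005}
  ]
}}

```text
time_s: 7.97
tcp_pos: [0.5113, -0.3411, 0.1608]
ee_rot: [[-0.24, -0.382, 0.893], [-0.095, 0.924, 0.37], [-0.966, 0.004, -0.258]]
wrist_force: [0.2, 0.3, -0.8]
gripper_width: 0.343
```

```bash
python3 - <<'E'
from h import *
s=r.sense();print(s['time_s'],s['tcp_pos'],s['gripper_width']*87,s['wrist_force'],s['joints'])
p=viewer.capture('wrist');save(p,'w3')
for k in('tray','stop_mid'):
  for q in spotter.silhouettes(k,p)[:3]:
    c,_=cv2.findContours(q['region'].astype('uint8'),0,2);c=max(c,key=cv2.contourArea);bx=cv2.boxPoints(cv2.minAreaRect(c))
    print(k,round(q['score'],2),bx.round().tolist(),[onz(wray(p,u,s),.03).round(3)[:2].tolist() for u in bx])
F=Rot.from_euler('z',18,degrees=True).as_matrix()@Rot.from_rotvec(YS*np.radians(30)).as_matrix()@Rot.from_matrix(lean(BL,15)).as_matrix()@Rot.from_rotvec([0,np.radians(-.528),0]).as_matrix()
rest=np.array([.51,-.341,.0275])-F@[.0087,.0004,-.0004]
plan([(rest+[0,0,.03],F),(rest,F)])
E
```

```text
7.9667 [ 0.51127196 -0.34107168  0.16076501] 29.881024452457506 [ 0.17038114  0.34965564 -0.77850636] [-14.58125109  29.30524121  -4.77535572   9.4196396  -68.34563526
 -57.36790962]
tray 0.57 [[239.0, 154.0], [377.0, 149.0], [381.0, 259.0], [243.0, 264.0]] [[0.463, -0.44], [0.409, -0.32], [0.504, -0.277], [0.558, -0.397]]
stop_mid 0.91 [[439.0, 224.0], [497.0, 224.0], [497.0, 253.0], [439.0, 253.0]] [[0.451, -0.235], [0.425, -0.169], [0.453, -0.156], [0.477, -0.223]]
stop_mid 0.76 [[282.0, 201.0], [347.0, 201.0], [347.0, 259.0], [282.0, 259.0]] [[0.489, -0.384], [0.466, -0.328], [0.516, -0.307], [0.539, -0.364]]
stop_mid 0.59 [[595.0, 391.0], [596.0, 370.0], [611.0, 371.0], [609.0, 392.0]] [[0.584, 0.178], [0.548, 0.144], [0.545, 0.199], [0.583, 0.238]]
-- d0.100 a0.1 rows2.5
t [0.1282, -0.0012, 0.0341] a [-0.0, -0.0004, 0.0001]
-- d0.030 a0.0 rows0.8
t [0.0387, 0.0, 0.01] a [-0.0, 0.0, -0.0]
```

View pics/w3.png

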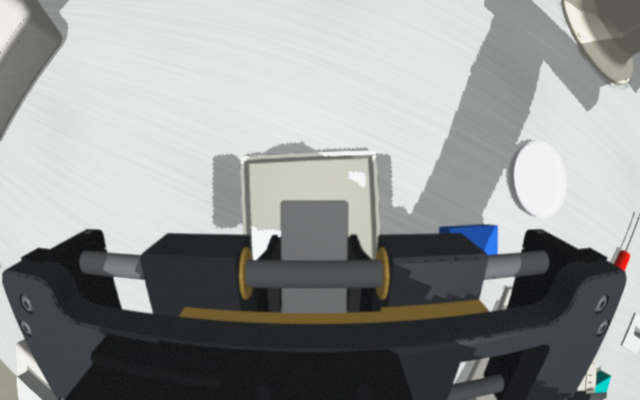

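The block is held and lined up over the tray, whose near rim runs (243,155)–(377,150). I'll lower and release it.

Call:
{"op": "play_rows", "data": {
  "commands": [
    {"fingers": 1,"tx": 0.045,"ty": -0.0012,"tz": 0.012,"ax": 0,"ay": 0,"az": 0},
    {"fingers": 1,"tx": 0.09,"ty": -0.0012,"tz": 0.024,"ax": 0,"ay": 0,"az": 0},
    {"fingers": 1,"tx": 0.13,"ty": -0.0012,"tz": 0.0345,"ax": 0,"ay": 0,"az": 0},
    {"fingers": 1,"tx": 0.15,"ty": -0.0012,"tz": 0.04,"ax": 0,"ay": 0,"az": 0},
    {"fingers": 1,"tx": 0.167,"ty": -0.0012,"tz": 0.0441,"ax": 0,"ay": 0,"az": 0}
  ]
}}

```text
time_s: 8.53
tcp_pos: [0.5118, -0.3401, 0.0352]
ee_rot: [[-0.232, -0.383, 0.894], [-0.096, 0.924, 0.371], [-0.968, 0.0, -0.252]]
wrist_force: [0.1, 0.4, -1.6]
gripper_width: 0.344
```

Call:
{"op": "play_rows", "data": {
  "commands": [
    {"fingers": 1,"tx": 0,"ty": 0,"tz": 0,"ax": 0,"ay": 0,"az": 0},
    {"fingers": 0.1,"tx": 0,"ty": 0,"tz": 0,"ax": 0,"ay": 0,"az": 0},
    {"fingers": 0,"tx": 0,"ty": 0,"tz": 0,"ax": 0,"ay": 0,"az": 0},
    {"fingers": 0,"tx": 0,"ty": 0,"tz": 0,"ax": 0,"ay": 0,"az": 0},
    {"fingers": 0,"tx": 0,"ty": 0,"tz": 0,"ax": 0,"ay": 0,"az": 0}
  ]
}}

```text
time_s: 8.95
tcp_pos: [0.5133, -0.3416, 0.037]
ee_rot: [[-0.23, -0.383, 0.894], [-0.098, 0.924, 0.37], [-0.968, -0.002, -0.25]]
wrist_force: [0.1, -0.1, 0.3]
gripper_width: 0.482
```

Call:
{"op": "play_rows", "data": {
  "commands": [
    {"fingers": 0,"tx": -0.03,"ty": 0,"tz": 0,"ax": 0,"ay": 0,"az": 0},
    {"fingers": 0,"tx": -0.08,"ty": 0,"tz": 0,"ax": 0,"ay": 0,"az": 0},
    {"fingers": 0,"tx": -0.13,"ty": 0,"tz": 0,"ax": 0,"ay": 0,"az": 0},
    {"fingers": 0,"tx": -0.18,"ty": 0,"tz": 0,"ax": 0,"ay": 0,"az": 0},
    {"fingers": 0,"tx": -0.22,"ty": 0,"tz": 0,"ax": 0,"ay": 0,"az": 0}
  ]
}}

```text
time_s: 9.37
tcp_pos: [0.5521, -0.3256, 0.199]
ee_rot: [[-0.229, -0.383, 0.895], [-0.099, 0.924, 0.37], [-0.968, -0.003, -0.25]]
wrist_force: [-0.0, -0.6, 1.0]
gripper_width: 0.501
```

```bash
python3 - <<'E'
from h import *
from kin import *
s=r.sense();print(s['time_s'],s['tcp_pos'],s['gripper_width']*87,s['wrist_force'],s['joints'])
b=viewer.capture('top');save(b,'top3')
for q in spotter.find_in('stop_mid',b)[:4]: print('stop',q['score'],onz(ray(b,q['uv']),.03).round(3))
# pregrasp over plate, side-tilted 15 about plate x
def pl(yd,side):  # tool y = -plate x ; plate x at yd
    x=np.array([np.cos(np.radians(yd)),np.sin(np.radians(yd)),0]);return Rot.from_rotvec(x*np.radians(side)).as_matrix()@down(yd+180)
G=pl(-4,15);g=np.array([.472,.289,.036])
v=g-.13*G[:,0];v[0]-=0;print(G.round(3).tolist(),v)
bb=ik(v,G,[np.array(s['joints']),np.array([40,20,-20,0,-40,-40.])]);print(bb)
plan([([.47,-.15,.27],down(115)),([.45,.08,.28],down(150)),(v,G)])
E
```

```text
9.3667 [ 0.55205249 -0.32558493  0.19902208] 43.59303345466446 [-0.04904735 -0.64886814  0.96766518] [-12.37066768  29.92125372   2.5070406    8.67180292 -74.58744084
 -58.30217132]
stop 0.79 [ 0.512 -0.34   0.03 ]
stop 0.53 [0.578 0.204 0.03 ]
[[0.018, -0.998, 0.067], [0.258, 0.07, 0.964], [-0.966, 0.0, 0.259]] [0.46965294 0.25543549 0.16157036]
(np.float64(4.0239702152228995e-15), array([ 39.35639813,  14.88799474, -18.64344112, -14.90467384,
       -47.02416398, -34.06467616]))
-- d0.207 a14.3 rows5.2
t [-0.0434, 0.1298, -0.0181] a [-0.0068, -0.039, 0.0008]
t [-0.0448, 0.1302, -0.0099] a [-0.0068, -0.039, 0.0008]
-- d0.231 a35.0 rows5.8
t [-0.0067, 0.1446, 0.0527] a [-0.0972, -0.0, 0.0]
t [-0.0067, 0.1221, 0.0938] a [-0.0972, -0.0, 0.0]
-- d0.213 a30.0 rows5.3
t [0.079, 0.0471, 0.1078] a [-0.0718, -0.0409, 0.0095]
t [0.0937, 0.0205, 0.1043] a [-0.0718, -0.0409, 0.0095]
```

Call:
{"op": "play_rows", "data": {
  "commands": [
    {"fingers": 0.2,"tx": -0.0434,"ty": 0.13,"tz": -0.018,"ax": -0.0068,"ay": -0.039,"az": 0.001},
    {"fingers": 0.2,"tx": -0.0434,"ty": 0.13,"tz": -0.018,"ax": -0.0068,"ay": -0.039,"az": 0.001},
    {"fingers": 0.2,"tx": -0.0434,"ty": 0.13,"tz": -0.018,"ax": -0.0068,"ay": -0.039,"az": 0.001}
  ]
}}

```text
time_s: 9.72
tcp_pos: [0.5073, -0.2357, 0.23]
ee_rot: [[-0.125, -0.401, 0.907], [-0.046, 0.916, 0.399], [-0.991, 0.008, -0.133]]
wrist_force: [-0.4, 0.3, 0.3]
gripper_width: 0.415
```

Call:
{"op": "play_rows", "data": {
  "commands": [
    {"fingers": 0.2,"tx": -0.045,"ty": 0.13,"tz": -0.01,"ax": -0.0068,"ay": -0.039,"az": 0.001},
    {"fingers": 0.2,"tx": -0.045,"ty": 0.13,"tz": -0.01,"ax": -0.0068,"ay": -0.039,"az": 0.001},
    {"fingers": 0.2,"tx": -0.045,"ty": 0.13,"tz": -0.01,"ax": -0.0068,"ay": -0.039,"az": 0.001}
  ]
}}

```text
time_s: 9.97
tcp_pos: [0.4651, -0.1477, 0.2668]
ee_rot: [[-0.011, -0.421, 0.907], [0.007, 0.907, 0.421], [-1.0, 0.011, -0.007]]
wrist_force: [0.8, 0.8, 0.5]
gripper_width: 0.402
```

Call:
{"op": "play_rows", "data": {
  "commands": [
    {"fingers": 0.2,"tx": -0.0067,"ty": 0.1446,"tz": 0.0527,"ax": -0.0972,"ay": 0,"az": 0},
    {"fingers": 0.2,"tx": -0.0067,"ty": 0.1446,"tz": 0.0527,"ax": -0.0972,"ay": 0,"az": 0},
    {"fingers": 0.2,"tx": -0.0067,"ty": 0.1446,"tz": 0.0527,"ax": -0.0972,"ay": 0,"az": 0},
    {"fingers": 0.2,"tx": -0.0067,"ty": 0.1446,"tz": 0.0527,"ax": -0.0972,"ay": 0,"az": 0}
  ]
}}

```text
time_s: 10.3
tcp_pos: [0.457, -0.0306, 0.2716]
ee_rot: [[-0.012, -0.679, 0.734], [0.008, 0.734, 0.679], [-1.0, 0.014, -0.003]]
wrist_force: [0.9, 0.0, 0.2]
gripper_width: 0.402
```

Call:
{"op": "play_rows", "data": {
  "commands": [
    {"fingers": 0.2,"tx": -0.0067,"ty": 0.122,"tz": 0.094,"ax": -0.0972,"ay": 0,"az": 0},
    {"fingers": 0.2,"tx": -0.0067,"ty": 0.122,"tz": 0.094,"ax": -0.0972,"ay": 0,"az": 0},
    {"fingers": 0.2,"tx": -0.0067,"ty": 0.122,"tz": 0.094,"ax": -0.0972,"ay": 0,"az": 0},
    {"fingers": 0.2,"tx": -0.0067,"ty": 0.122,"tz": 0.094,"ax": -0.0972,"ay": 0,"az": 0}
  ]
}}

```text
time_s: 10.63
tcp_pos: [0.448, 0.0842, 0.2771]
ee_rot: [[-0.013, -0.868, 0.496], [0.008, 0.496, 0.868], [-1.0, 0.015, 0.001]]
wrist_force: [1.1, -0.9, -0.1]
gripper_width: 0.397
```

Call:
{"op": "play_rows", "data": {
  "commands": [
    {"fingers": 0.2,"tx": 0.079,"ty": 0.047,"tz": 0.108,"ax": -0.0718,"ay": -0.041,"az": 0.0095},
    {"fingers": 0.2,"tx": 0.079,"ty": 0.047,"tz": 0.108,"ax": -0.0718,"ay": -0.041,"az": 0.0095},
    {"fingers": 0.2,"tx": 0.079,"ty": 0.047,"tz": 0.108,"ax": -0.0718,"ay": -0.041,"az": 0.0095},
    {"fingers": 0.2,"tx": 0.079,"ty": 0.047,"tz": 0.108,"ax": -0.0718,"ay": -0.041,"az": 0.0095}
  ]
}}

```text
time_s: 10.97
tcp_pos: [0.4562, 0.1695, 0.2148]
ee_rot: [[0.005, -0.955, 0.296], [0.134, 0.294, 0.946], [-0.991, 0.035, 0.129]]
wrist_force: [0.4, -0.3, -1.1]
gripper_width: 0.401
```

Call:
{"op": "play_rows", "data": {
  "commands": [
    {"fingers": 0.2,"tx": 0.0937,"ty": 0.0205,"tz": 0.104,"ax": -0.0718,"ay": -0.041,"az": 0.0095},
    {"fingers": 0.2,"tx": 0.0937,"ty": 0.0205,"tz": 0.104,"ax": -0.0718,"ay": -0.041,"az": 0.0095},
    {"fingers": 0.2,"tx": 0.0937,"ty": 0.0205,"tz": 0.104,"ax": -0.0718,"ay": -0.041,"az": 0.0095},
    {"fingers": 0.2,"tx": 0.0937,"ty": 0.0205,"tz": 0.104,"ax": -0.0718,"ay": -0.041,"az": 0.0095}
  ]
}}

```text
time_s: 11.3
tcp_pos: [0.4661, 0.257, 0.1564]
ee_rot: [[0.001, -0.997, 0.075], [0.263, 0.072, 0.962], [-0.965, 0.019, 0.262]]
wrist_force: [0.4, -0.6, 0.9]
gripper_width: 0.403
```

```bash
cat >> h.py <<'E'
def pl(yd,side):
    x=np.array([np.cos(np.radians(yd)),np.sin(np.radians(yd)),0]);return Rot.from_rotvec(x*np.radians(side)).as_matrix()@down(yd+180)
E
python3 - <<'E'
from h import *
viewer.capture('top')
s=r.sense();print(s['time_s'],s['tcp_pos'],s['gripper_width']*87,np.round(s['ee_rot'],3).tolist())
p=viewer.capture('wrist');save(p,'w4');np.savez('w4.npz',pos=s['tcp_pos'],rot=s['ee_rot'])
q=spotter.silhouettes('plate_grip',p)
for k in q[:2]:
    c,_=cv2.findContours(k['region'].astype('uint8'),0,2);c=max(c,key=cv2.contourArea);bx=cv2.boxPoints(cv2.minAreaRect(c))
    print(round(k['score'],2),bx.round().tolist(),[onz(wray(p,u,s),.006).round(4)[:2].tolist() for u in bx])
E
```

```text
11.35 [0.46631753 0.25611444 0.15785801] 34.99620360585015 [[0.002, -0.997, 0.074], [0.263, 0.072, 0.962], [-0.965, 0.017, 0.262]]
0.95 [[275.0, 150.0], [341.0, 150.0], [341.0, 229.0], [275.0, 229.0]] [[0.4989, 0.2421], [0.4379, 0.247], [0.4406, 0.335], [0.5103, 0.3292]]
```

View pics/w4.png

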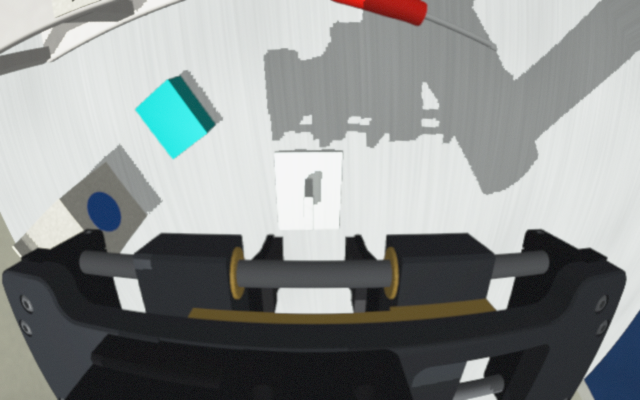

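```bash
python3 - <<'E'
from h import *
G=pl(-4.4,15);g=np.array([.472,.2885,.036])
plan([(g-.03*G[:,0],G),(g,G)])
E
```

```text
-- d0.098 a0.9 rows2.5
t [0.1306, -0.0055, -0.0007] a [0.0001, 0.0017, -0.0048]
-- d0.030 a0.0 rows0.7
t [0.04, -0.0, -0.0] a [0.0, 0.0, 0.0]
```

Call:
{"op": "play_rows", "data": {
  "commands": [
    {"fingers": 0.2,"tx": 0.05,"ty": -0.0055,"tz": -0.0007,"ax": 0,"ay": 0.0017,"az": -0.0048},
    {"fingers": 0.2,"tx": 0.1,"ty": -0.0055,"tz": -0.0007,"ax": 0,"ay": 0.0017,"az": -0.0048},
    {"fingers": 0.2,"tx": 0.131,"ty": -0.0055,"tz": -0.0007,"ax": 0,"ay": 0.0017,"az": -0.0048},
    {"fingers": 0.2,"tx": 0.155,"ty": -0.0055,"tz": -0.0007,"ax": 0,"ay": 0.0017,"az": -0.0048},
    {"fingers": 0.2,"tx": 0.1706,"ty": -0.0055,"tz": -0.0007,"ax": 0,"ay": 0.0017,"az": -0.0048}
  ]
}}

```text
time_s: 11.87
tcp_pos: [0.4711, 0.2888, 0.0347]
ee_rot: [[0.019, -0.997, 0.074], [0.258, 0.077, 0.963], [-0.966, 0.001, 0.258]]
wrist_force: [-0.1, 0.3, 0.7]
gripper_width: 0.398
```

Call:
{"op": "play_rows", "data": {
  "commands": [
    {"fingers": 0.2,"tx": 0,"ty": 0,"tz": 0,"ax": 0,"ay": 0,"az": 0},
    {"fingers": 0.2,"tx": 0,"ty": 0,"tz": 0,"ax": 0,"ay": 0,"az": 0},
    {"fingers": 0.6,"tx": 0,"ty": 0,"tz": 0,"ax": 0,"ay": 0,"az": 0},
    {"fingers": 1,"tx": 0,"ty": 0,"tz": 0,"ax": 0,"ay": 0,"az": 0},
    {"fingers": 1,"tx": 0,"ty": 0,"tz": 0,"ax": 0,"ay": 0,"az": 0}
  ]
}}

```text
time_s: 12.28
tcp_pos: [0.4717, 0.2899, 0.0368]
ee_rot: [[0.021, -0.997, 0.073], [0.26, 0.076, 0.963], [-0.965, -0.001, 0.261]]
wrist_force: [0.3, 0.6, -0.0]
gripper_width: 0.253
```

Call:
{"op": "play_rows", "data": {
  "commands": [
    {"fingers": 1,"tx": 0,"ty": 0,"tz": 0,"ax": 0,"ay": 0,"az": 0},
    {"fingers": 1,"tx": 0,"ty": 0,"tz": 0,"ax": 0,"ay": 0,"az": 0},
    {"fingers": 1,"tx": 0,"ty": 0,"tz": 0,"ax": 0,"ay": 0,"az": 0}
  ]
}}

```text
time_s: 12.53
tcp_pos: [0.4713, 0.2898, 0.036]
ee_rot: [[0.02, -0.997, 0.073], [0.259, 0.075, 0.963], [-0.966, -0.0, 0.26]]
wrist_force: [-0.9, -1.1, 2.6]
gripper_width: 0.088
```

```bash
python3 - <<'E'
from h import *
from kin import *
s=r.sense();print(s['time_s'],s['tcp_pos'],s['gripper_width']*87,s['wrist_force'],np.round(s['ee_rot'],4).tolist())
p,R=np.array(s['tcp_pos']),np.array(s['ee_rot'])
np.savez('grip.npz',pos=p,rot=R)
# plate frame: z up, x = -tool y projected
ang=np.degrees(np.arctan2(-R[1,1],-R[0,1]));print('plate yaw',ang,'tool y z',R[2,1])
plan([(p+[0,0,.19],R)])
E
```

```text
12.5333 [0.47129681 0.28978705 0.03595377] 7.6618667276916135 [-0.91306368 -1.05356872  2.63113903] [[0.0196, -0.9971, 0.0729], [0.259, 0.0755, 0.9629], [-0.9657, -0.0, 0.2598]]
plate yaw -4.3296798815635125 tool y z -3.878607347211793e-05
-- d0.190 a0.0 rows4.8
t [-0.2446, -0.0, 0.0658] a [0.0, 0.0, 0.0]
```

Call:
{"op": "play_rows", "data": {
  "commands": [
    {"fingers": 1,"tx": -0.02,"ty": 0,"tz": 0.0054,"ax": 0,"ay": 0,"az": 0},
    {"fingers": 1,"tx": -0.06,"ty": 0,"tz": 0.016,"ax": 0,"ay": 0,"az": 0},
    {"fingers": 1,"tx": -0.11,"ty": 0,"tz": 0.03,"ax": 0,"ay": 0,"az": 0},
    {"fingers": 1,"tx": -0.16,"ty": 0,"tz": 0.043,"ax": 0,"ay": 0,"az": 0},
    {"fingers": 1,"tx": -0.21,"ty": 0,"tz": 0.056,"ax": 0,"ay": 0,"az": 0}
  ]
}}

```text
time_s: 12.95
tcp_pos: [0.4704, 0.2888, 0.1994]
ee_rot: [[0.018, -0.997, 0.074], [0.257, 0.076, 0.963], [-0.966, 0.002, 0.258]]
wrist_force: [0.7, 1.1, -1.2]
gripper_width: 0.087
```

```bash
python3 - <<'E'
from h import *
from kin import *
s=r.sense();print(s['time_s'],s['tcp_pos'],s['gripper_width']*87,s['wrist_force'])
V=pl(4.5,-15);t=np.array([.60,.14,.31])
print(ik(t,V,[np.array(s['joints'])]))
plan([(t,V)])
E
```

```text
12.95 [0.47039143 0.28882687 0.19944269] 7.528493641441887 [ 0.68690043  1.07286841 -1.19908883]
(np.float64(2.6344182960547775e-15), array([ 34.08027559,  20.83616059,   2.09212306,  13.25204629,
       -79.08202115, -32.9945425 ]))
-- d0.226 a31.2 rows5.7
t [-0.0952, -0.0935, -0.0702] a [-0.0248, 0.083, -0.0003]
t [-0.0729, -0.087, -0.0994] a [-0.0248, 0.083, -0.0003]
```

Call:
{"op": "play_rows", "data": {
  "commands": [
    {"fingers": 1,"tx": -0.0952,"ty": -0.0935,"tz": -0.07,"ax": -0.0248,"ay": 0.083,"az": 0},
    {"fingers": 1,"tx": -0.0952,"ty": -0.0935,"tz": -0.07,"ax": -0.0248,"ay": 0.083,"az": 0},
    {"fingers": 1,"tx": -0.0952,"ty": -0.0935,"tz": -0.07,"ax": -0.0248,"ay": 0.083,"az": 0},
    {"fingers": 1,"tx": -0.0952,"ty": -0.0935,"tz": -0.07,"ax": -0.0248,"ay": 0.083,"az": 0}
  ]
}}

```text
time_s: 13.28
tcp_pos: [0.539, 0.2142, 0.2564]
ee_rot: [[0.015, -1.0, -0.0], [0.001, -0.0, 1.0], [-1.0, -0.015, 0.001]]
wrist_force: [-0.0, 0.4, -1.0]
gripper_width: 0.097
```

Call:
{"op": "play_rows", "data": {
  "commands": [
    {"fingers": 1,"tx": -0.073,"ty": -0.087,"tz": -0.0994,"ax": -0.0248,"ay": 0.083,"az": 0},
    {"fingers": 1,"tx": -0.073,"ty": -0.087,"tz": -0.0994,"ax": -0.0248,"ay": 0.083,"az": 0},
    {"fingers": 1,"tx": -0.073,"ty": -0.087,"tz": -0.0994,"ax": -0.0248,"ay": 0.083,"az": 0},
    {"fingers": 1,"tx": -0.073,"ty": -0.087,"tz": -0.0994,"ax": -0.0248,"ay": 0.083,"az": 0},
    {"fingers": 1,"tx": -0.073,"ty": -0.087,"tz": -0.0994,"ax": -0.0248,"ay": 0.083,"az": 0}
  ]
}}

```text
time_s: 13.7
tcp_pos: [0.6006, 0.1403, 0.3077]
ee_rot: [[0.018, -0.997, -0.074], [-0.256, -0.076, 0.964], [-0.967, 0.002, -0.256]]
wrist_force: [0.1, 0.6, -1.6]
gripper_width: 0.091
```

```bash
python3 - <<'E'
from h import *
s=r.sense();p=viewer.capture('wrist');save(p,'w5');np.savez('w5.npz',pos=s['tcp_pos'],rot=s['ee_rot'])
print(s['time_s'],s['tcp_pos'])
for n in 'handle seat pointer mark stand plate_grip'.split():print(n,[(np.round(x['uv'],1).tolist(),round(x['score'],2)) for x in spotter.find_in(n,p)[:3]])
uv=[]
M=np.array(p['mount']);R=np.array(s['ee_rot'])
for X in(D(.0,0,.03),):
    c=M[:3,:3].T@(R.T@(X-s['tcp_pos'])-M[:3,3]);th=np.arctan2(np.hypot(c[0],c[1]),c[2]);h=np.hypot(c[0],c[1])
    uv=np.array([p['cx']+p['fx']*th*c[0]/h,p['cy']+p['fy']*th*c[1]/h])
print(uv)
u0=int(np.clip(uv[0]-110,0,420));v0=int(np.clip(uv[1]-80,0,250))
print(u0,v0)
cv2.imwrite('pics/w5c.png',cv2.resize(p['image'][v0:v0+150,u0:u0+200,::-1],None,fx=4,fy=4,interpolation=cv2.INTER_CUBIC))
E
```

```text
13.7 [0.6006209  0.14031416 0.30772823]
handle [([321.1, 8.6], 0.24)]
seat [([305.0, 110.5], 0.56)]
pointer [([305.9, 112.1], 0.94)]
mark []
stand [([271.1, 118.8], 0.55)]
plate_grip [([312.8, 202.0], 0.82), ([305.4, 110.9], 0.63)]
[325.55692674 115.34065122]
215 35
```

View pics/w5c.png

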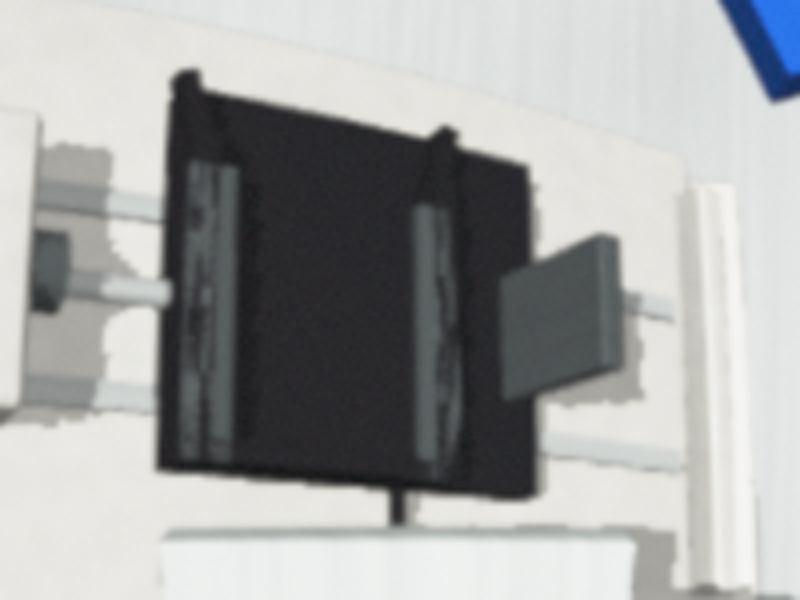

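The close view (crop offset 215,35, ×4) shows the lips' inner edges at u≈240 and 413, spanning v≈160/205 to 460. The handle's top edge is at u≈603–620, v≈238–368, and the pointer's root is at (398,490). Flared guides show at the −y end.

```bash
python3 - <<'E'
from h import *
z=np.load('w5.npz');s=dict(tcp_pos=z['pos'],ee_rot=z['rot']);p=viewer.capture('wrist')
C=lambda u,v:(u/4+215-.375,v/4+35-.375)
def onp(rr,h): o,d=rr; return o+d*((h-(o-O)@N)/(d@N))
for n,h,pts in(('lipU in',.027,[(238,168),(235,455)]),('lipL in',.027,[(414,208),(416,455)]),('lipU out',.027,[(188,163),(179,455)]),('lipL out',.027,[(450,208),(460,455)]),
 ('lip -y ends',.027,[(212,161),(430,205)]),('lip +y ends',.027,[(210,462),(438,464)]),
 ('handle top -y',.065,[(603,237),(619,240)]),('handle top +y',.065,[(603,370),(621,366)]),
 ('plate corners',.015,[(170,88),(528,168),(537,497),(158,470)]),('guidetips',.027,[(187,72),(445,130)]),('pointer',.01,[(391,500),(405,500)])):
    print(n,[((onp(wray(p,C(*q),s),h)-O)@DS).round(4)[:2].tolist() for q in pts])
a=viewer.capture('side');b=viewer.capture('top')
for k in ('mark','pointer'):
    print(k,[[(np.round(x['uv'],1).tolist(),round(x['score'],2)) for x in spotter.find_in(k,q)[:2]] for q in (a,b)])
# top0-based pointer / cursor via crops
T=lambda u,v:(u/5+295-.4,v/5+125-.4)
for n,h,q in(('cursor',.014,(92,352)),('cursor lo',.014,(92,374)),('cursor right',.014,(116,362)),('ptr',.012,(118,300)),('ptr',.012,(118,310)),('tick1',0,(95,303)),('tick2',0,(98,318)),('lipU',.027,(220,192)),('lipU',.027,(220,213)),('lipL',.027,(220,308)),('lipL',.027,(220,330))):
    print(n,((onp(ray(b,T(*q)),h)-O)@DS).round(4)[:2])
E
```

```text
lipU in [[0.0643, -0.0373], [0.0631, 0.0446]]
lipL in [[0.008, -0.0358], [0.0078, 0.0397]]
lipU out [[0.079, -0.0361], [0.0787, 0.0458]]
lipL out [[-0.0046, -0.0385], [-0.0071, 0.0382]]
lip -y ends [[0.0721, -0.038], [0.0024, -0.038]]
lip +y ends [[0.0701, 0.047], [0.0005, 0.0416]]
handle top -y [[-0.0319, -0.0226], [-0.0379, -0.023]]
handle top +y [[-0.03, 0.0177], [-0.0367, 0.0155]]
plate corners [[0.0814, -0.0651], [-0.0432, -0.0659], [-0.0436, 0.0459], [0.0802, 0.0479]]
guidetips [[0.0808, -0.0645], [-0.0033, -0.0648]]
pointer [[0.0062, 0.0502], [0.0014, 0.0499]]
mark [[([334.6, 199.5], 0.62)], []]
pointer [[([361.4, 219.7], 0.74)], [([343.3, 181.9], 0.64), ([441.9, 238.4], 0.64)]]
cursor [-0.02    0.0792]
cursor lo [-0.0335  0.0792]
cursor right [-0.026  0.065]
ptr [0.0112 0.064 ]
ptr [0.0052 0.064 ]
tick1 [0.0064 0.0776]
tick2 [-0.0028  0.0758]
lipU [0.0786 0.006 ]
lipU [0.0664 0.0058]
lipL [0.0104 0.0048]
lipL [-0.0028  0.0045]
```

Call:
{"op": "play_rows", "data": {
  "commands": [
    {"fingers": 1,"tx": -0.02,"ty": 0.08,"tz": -0.02,"ax": 0,"ay": 0,"az": 0},
    {"fingers": 1,"tx": -0.02,"ty": 0.08,"tz": -0.02,"ax": 0,"ay": 0,"az": 0},
    {"fingers": 1,"tx": -0.02,"ty": 0.08,"tz": -0.02,"ax": 0,"ay": 0,"az": 0},
    {"fingers": 1,"tx": -0.02,"ty": 0.08,"tz": -0.02,"ax": 0,"ay": 0,"az": 0}
  ]
}}

```text
time_s: 14.73
tcp_pos: [0.5414, 0.1252, 0.3285]
ee_rot: [[0.022, -0.997, -0.076], [-0.255, -0.079, 0.964], [-0.967, -0.002, -0.256]]
wrist_force: [0.3, 0.8, -2.5]
gripper_width: 0.091
```

```bash
cat >> h.py <<'E'
def wproj(p,s,X):
    M=np.array(p['mount']);R=np.array(s['ee_rot'])
    c=M[:3,:3].T@(R.T@(np.array(X)-s['tcp_pos'])-M[:3,3]);h=np.hypot(c[0],c[1]);th=np.arctan2(h,c[2])
    return np.array([p['cx']+p['fx']*th*c[0]/h,p['cy']+p['fy']*th*c[1]/h])
E
python3 - <<'E'
from h import *
z=np.load('w5.npz');s5=dict(tcp_pos=z['pos'],ee_rot=z['rot'])
s=r.sense();p=viewer.capture('wrist');save(p,'w6');np.savez('w6.npz',pos=s['tcp_pos'],rot=s['ee_rot'])
print(s['tcp_pos'])
i5=cv2.imread('pics/w5.png',0);i6=cv2.imread('pics/w6.png',0)
C=lambda u,v:(u/4+215-.375,v/4+35-.375)
def onp(rr,h): o,d=rr; return o+d*((h-(o-O)@N)/(d@N))
P={'lipU-y':(238,163,.027),'lipL-y':(414,206,.027),'lipL+y':(416,462,.027),'lipU+y':(235,462,.027),'h-y':(606,237,.065),'h+y':(612,370,.065),'guL':(445,130,.027),'guU':(187,72,.027),'cLL':(528,168,.015),'cLR':(537,497,.015),'cUR':(158,470,.015),'ptr':(398,492,.01)}
a=np.array([C(u,v) for u,v,_ in P.values()],np.float32)
g=np.array([wproj(p,s,onp(wray(p,q,s5),k[2])) for q,k in zip(a,P.values())],np.float32)
q,st,er=cv2.calcOpticalFlowPyrLK(i5,i6,a[:,None],g[:,None].copy(),winSize=(11,11),maxLevel=1,flags=cv2.OPTFLOW_USE_INITIAL_FLOW)
for n,x,y,gg,e in zip(P,a,q[:,0],g,er[:,0]):
    X,res=tri([wray(p,x,s5),wray(p,y,s)]);print(n,((X-O)@DS).round(4),'flow-guess',(y-gg).round(1),'err',e.round(1),'res',round(res[0]*1e3,2))
# plate in hand: expected edge px in w5
gz=np.load('grip.npz');R0=gz['rot'];p0=gz['pos'];px=np.array([np.cos(np.radians(-4.33)),np.sin(np.radians(-4.33)),0]);py=np.array([-px[1],px[0],0])
for sx in(1,-1):
    X=np.array([.472,.2885,.006])+px*.032*sx-py*.043; X+=px*((p0-[.472,.2885,0])@px)
    t=R0.T@(X-p0);W=np.array(s5['tcp_pos'])+np.array(s5['ee_rot'])@t
    uv=wproj(p,s5,W);print('plate corner crop px',(uv-[215,35]+.375)*4)
E
```

```text
[0.5413589  0.12524171 0.32854143]
lipU-y [ 0.0675 -0.0353  0.0345] flow-guess [-1.3  0.1] err 4.3 res 0.21
lipL-y [ 0.0102 -0.0347  0.0306] flow-guess [-0.6  0.1] err 2.1 res 0.04
lipL+y [0.129  0.0981 0.2415] flow-guess [-64.1  72.4] err 69.0 res 11.93
lipU+y [0.0642 0.0462 0.0294] flow-guess [-0.7 -1.3] err 6.9 res 0.85
h-y [-0.0288 -0.0201  0.0701] flow-guess [-1.   0.5] err 2.8 res 0.16
h+y [-0.0308  0.0182  0.0679] flow-guess [-0.6  0.2] err 1.8 res 0.06
guL [-0.0038 -0.0653  0.0261] flow-guess [0.2 0.1] err 7.9 res 0.07
guU [ 0.0799 -0.0655  0.0249] flow-guess [0.5 0.2] err 10.9 res 0.26
cLL [-0.0395 -0.0629  0.0201] flow-guess [-0.7  0.5] err 7.0 res 0.2
cLR [-0.0467  0.0433  0.0103] flow-guess [ 0.3 -2.7] err 21.8 res 1.72
cUR [0.0786 0.0469 0.0102] flow-guess [ 0.6 -0.3] err 4.2 res 0.06
ptr [0.0428 0.0578 0.0763] flow-guess [-12.6  -1.9] err 43.1 res 2.43
plate corner crop px [151.64067817 533.071577  ]
plate corner crop px [639.20706766 532.9316325 ]
```

```bash
cat >> h.py <<'E'
def ins(x,y,z):
    "TCP pose putting plate_grip at stand-frame (x,y,z), plate aligned with deck"
    g=np.load('grip.npz');px=np.array([np.cos(np.radians(-4.33)),np.sin(np.radians(-4.33)),0]);P0=np.column_stack([px,[-px[1],px[0],0],[0,0,1]])
    c=P0.T@(g['pos']-[.472,.2885,.034]);c[0]=0
    return D(x,y,z)+DS@c, DS@P0.T@g['rot']
E
python3 - <<'E'
from h import *
from kin import *
s=r.sense();j=np.array(s['joints'])
for q in((.037,-.114,.12),(.037,-.116,.058),(.037,-.096,.056),(.037,-.002,.05)):
    b=ik(*ins(*q),[j]);j=b[1];print(q,round(b[0],5),b[1].round(1))
w=[ins(.037,-.116,.15),ins(.037,-.116,.062)]
m=(np.array([.57,.0,.31]),pl(4.5,0))
plan([m]+w)
E
```

```text
(0.037, -0.114, 0.12) 0.0 [ -7.6  13.8 -11.3 -31.5 -42.8  35.3]
(0.037, -0.116, 0.058) 0.0 [ -7.6  20.  -10.1 -34.7 -38.6  39.6]
(0.037, -0.096, 0.056) 0.0 [ -5.3  19.5 -11.4 -34.3 -36.9  37.6]
(0.037, -0.002, 0.05) 0.0 [  6.4  17.6 -16.8 -30.5 -28.7  25.7]
-- d0.130 a14.9 rows3.2
t [0.0666, -0.0244, -0.1578] a [-0.0, -0.0826, 0.0003]
-- d0.136 a33.5 rows4.9
t [0.0932, 0.0026, -0.1554] a [-0.0219, -0.0817, -0.1657]
-- d0.088 a0.0 rows2.2
t [0.1133, 0.0, -0.0305] a [0.0, -0.0, -0.0]
```

Call:
{"op": "play_rows", "data": {
  "commands": [
    {"fingers": 1,"tx": 0.0666,"ty": -0.0244,"tz": -0.158,"ax": 0,"ay": -0.0826,"az": 0},
    {"fingers": 1,"tx": 0.0666,"ty": -0.0244,"tz": -0.158,"ax": 0,"ay": -0.0826,"az": 0},
    {"fingers": 1,"tx": 0.0666,"ty": -0.0244,"tz": -0.158,"ax": 0,"ay": -0.0826,"az": 0},
    {"fingers": 1,"tx": 0.0666,"ty": -0.0244,"tz": -0.158,"ax": 0,"ay": -0.0826,"az": 0}
  ]
}}

```text
time_s: 15.12
tcp_pos: [0.571, -0.0059, 0.3086]
ee_rot: [[-0.002, -0.997, -0.071], [-0.002, -0.071, 0.997], [-1.0, 0.002, -0.001]]
wrist_force: [0.0, 1.1, -1.6]
gripper_width: 0.091
```

Call:
{"op": "play_rows", "data": {
  "commands": [
    {"fingers": 1,"tx": 0.0466,"ty": 0.0013,"tz": -0.0777,"ax": -0.011,"ay": -0.041,"az": -0.083},
    {"fingers": 1,"tx": 0.0466,"ty": 0.0013,"tz": -0.0777,"ax": -0.011,"ay": -0.041,"az": -0.083},
    {"fingers": 1,"tx": 0.0932,"ty": 0.0026,"tz": -0.1554,"ax": -0.022,"ay": -0.0817,"az": -0.1657},
    {"fingers": 1,"tx": 0.0932,"ty": 0.0026,"tz": -0.1554,"ax": -0.022,"ay": -0.0817,"az": -0.1657},
    {"fingers": 1,"tx": 0.0932,"ty": 0.0026,"tz": -0.1554,"ax": -0.022,"ay": -0.0817,"az": -0.1657}
  ]
}}

```text
time_s: 15.53
tcp_pos: [0.5762, -0.1191, 0.2365]
ee_rot: [[0.459, -0.865, -0.203], [0.295, -0.067, 0.953], [-0.838, -0.498, 0.225]]
wrist_force: [-0.8, -0.2, -1.9]
gripper_width: 0.089
```

Call:
{"op": "play_rows", "data": {
  "commands": [
    {"fingers": 1,"tx": 0,"ty": 0,"tz": 0,"ax": 0,"ay": 0,"az": 0}
  ]
}}

```text
time_s: 15.62
tcp_pos: [0.5747, -0.1196, 0.2364]
ee_rot: [[0.459, -0.866, -0.197], [0.297, -0.06, 0.953], [-0.838, -0.496, 0.23]]
wrist_force: [0.1, -0.1, -2.3]
gripper_width: 0.088
```

```bash
python3 - <<'E'
from h import *
s=r.sense();print(s['time_s'],s['tcp_pos'],s['joints'],s['wrist_force'],s['gripper_width'])
plan([ins(.037,-.116,.062)])
E
```

```text
15.6167 [ 0.57465063 -0.11959776  0.23639286] [ -8.41813749  11.24012902 -11.4752322  -30.41498729 -45.40256793
  33.89159912] [ 0.14281129 -0.11751438 -2.26041631] 0.08838087109241126
-- d0.086 a0.6 rows2.2
t [0.112, -0.0062, -0.0259] a [-0.003, -0.0001, -0.0008]
```

Call:
{"op": "play_rows", "data": {
  "commands": [
    {"fingers": 1,"tx": 0.04,"ty": -0.003,"tz": -0.01,"ax": -0.003,"ay": 0,"az": -0.0008},
    {"fingers": 1,"tx": 0.08,"ty": -0.0062,"tz": -0.019,"ax": -0.003,"ay": 0,"az": -0.0008},
    {"fingers": 1,"tx": 0.112,"ty": -0.0062,"tz": -0.026,"ax": -0.003,"ay": 0,"az": -0.0008},
    {"fingers": 1,"tx": 0.112,"ty": -0.0062,"tz": -0.026,"ax": -0.003,"ay": 0,"az": -0.0008}
  ]
}}

```text
time_s: 15.95
tcp_pos: [0.6235, -0.109, 0.1613]
ee_rot: [[0.452, -0.867, -0.211], [0.297, -0.077, 0.952], [-0.841, -0.493, 0.223]]
wrist_force: [-1.0, 0.5, -3.2]
gripper_width: 0.09
```

```bash
python3 - <<'E'
from h import *
a=viewer.capture('side');s=r.sense();print(s['time_s'],s['wrist_force'])
save(a,'side4');p=viewer.capture('wrist');save(p,'w7')
A=cv2.resize(a['image'][165:265,300:460],None,fx=5,fy=5,interpolation=cv2.INTER_CUBIC)
cv2.imwrite('pics/s4.png',A[:,:,::-1])
pos,R=ins(.037,-.116,.062);print('err',(np.array(s['tcp_pos'])-pos)@DS)
for k in((.037-.032,-.116-.043),(.037+.032,-.116-.043)):
    print((proj(a,D(*k,.062-.028))-[300,165]+.4)*5)
plan([ins(.037,-.098,.062),ins(.037,-.098,.050)])
E
```

```text
16.0 [ 0.48979613 -0.89470334 -1.00080647]
err [ 0.00232543  0.00338016 -0.00140994]
[344.63755341 567.82288035]
[484.064121   505.25906132]
-- d0.015 a0.6 rows0.4
t [0.0057, 0.0049, 0.0192] a [0.0033, -0.0003, -0.0012]
-- d0.012 a0.0 rows0.3
t [0.0155, 0.0, -0.0042] a [-0.0, -0.0, -0.0]
```

View pics/s4.png

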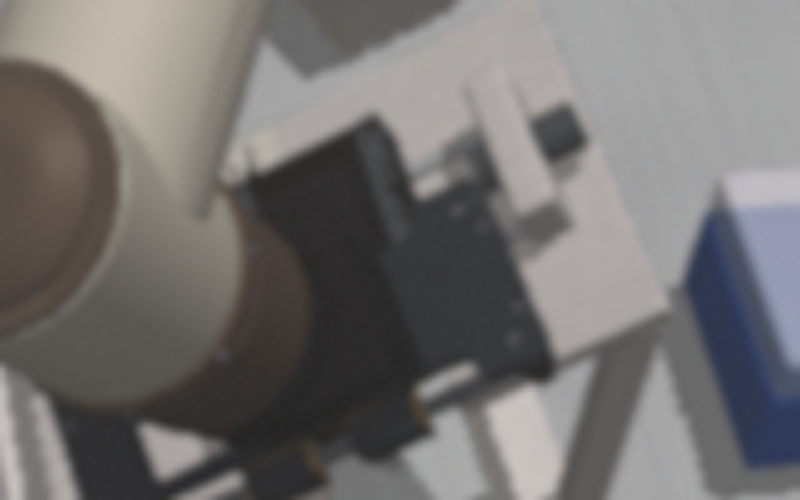

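```bash
python3 - <<'E'
from h import *
a=viewer.capture('side');b=viewer.capture('top')
S=lambda u,v:(u/4+285-.4,v/4+150-.4)
T=lambda u,v:(u/5+295-.4,v/5+125-.4)
for n,s,t in(('br hi-right',(512,213),(304,82)),('br lo-right',(490,228),(302,117)),('br lo-left',(435,125),(163,113)),('br hi left',(458,110),(165,78))):
    X,e=tri([ray(a,S(*s)),ray(b,T(*t))]);print(n,((X-O)@DS).round(3),np.round(e,4))
s=r.sense();R=np.array(s['ee_rot']);p=np.array(s['tcp_pos'])
for y in(-.095,.095):
  for z in(-.0375,.0375): print('body',((p+R@[-.051,y,z]-O)@DS).round(3))
E
```

```text
br hi-right [ 0.145 -0.039  0.037] [0.0023 0.0023]
br lo-right [ 0.128 -0.039  0.033] [0.0052 0.0052]
br lo-left [0.126 0.039 0.035] [0.0006 0.0006]
br hi left [0.143 0.038 0.039] [0.0016 0.0016]
body [ 0.138 -0.16   0.106]
body [ 0.137 -0.088  0.126]
body [-0.052 -0.162  0.106]
body [-0.053 -0.09   0.125]
```

Call:
{"op": "play_rows", "data": {
  "commands": [
    {"fingers": 1,"tx": 0.0057,"ty": 0.0049,"tz": 0.0192,"ax": 0.0033,"ay": 0,"az": -0.0012},
    {"fingers": 1,"tx": 0.0057,"ty": 0.0049,"tz": 0.0192,"ax": 0.0033,"ay": 0,"az": -0.0012},
    {"fingers": 1,"tx": 0.0057,"ty": 0.0049,"tz": 0.0192,"ax": 0.0033,"ay": 0,"az": -0.0012}
  ]
}}

```text
time_s: 16.4
tcp_pos: [0.6195, -0.095, 0.167]
ee_rot: [[0.467, -0.86, -0.206], [0.296, -0.068, 0.953], [-0.834, -0.505, 0.223]]
wrist_force: [0.9, -1.1, -1.7]
gripper_width: 0.093
```

```bash
cat >> h.py <<'E'
def st(x,y,z):
    s=r.sense();R=np.array(s['ee_rot']);pos,Q=ins(x,y,z)
    print('t',s['time_s'],'err mm',((np.array(s['tcp_pos'])-pos)@DS*1e3).round(1),'rot',Rot.from_matrix(Q.T@R).as_rotvec(True).round(1),'F',(np.array(s['wrist_force'])@DS).round(1),'M',np.round(s['moment'],2),'g',round(s['gripper_width']*87,1))
E
python3 - <<'E'
from h import *
viewer.capture('top')
st(.037,-.098,.062);plan([ins(.037,-.098,.054),ins(.037,-.098,.050)])
E
```

```text
t 16.45 err mm [ 1.6 -0.4  2.6] rot [-0.1  0.1 -0.4] F [-1.  -0.2 -1. ] M [-0.78  1.34 -0.03] g 7.3
-- d0.011 a0.4 rows0.3
t [0.0138, 0.0022, -0.0031] a [0.0004, -0.0006, 0.002]
-- d0.004 a0.0 rows0.1
t [0.0052, 0.0, -0.0014] a [-0.0, -0.0, 0.0]
```

```bash
cat >> h.py <<'E'
def avg(n=6):
    S=[]
    for i in range(n): viewer.capture('top'); S.append(r.sense())
    P=np.array([s['tcp_pos'] for s in S]);Rm=Rot.from_matrix([s['ee_rot'] for s in S]);F=np.array([s['wrist_force'] for s in S])
    return P.mean(0),Rm.mean().as_matrix(),F.mean(0),P.std(0),(Rm.mean().inv()*Rm).magnitude()*57.3
E
python3 - <<'E'
from h import *
p,R,F,sd,ro=avg();print(sd*1e3,ro.round(2),'F',(F@DS).round(1))
pos,Q=ins(.037,-.098,.062);print(((p-pos)@DS*1e3).round(2),Rot.from_matrix(Q.T@R).as_rotvec(True).round(2),'fk check:')
from kin import fkp
s=r.sense();q,_=fkp(s['joints']);print(((q-pos)@DS*1e3).round(2))
plan([ins(.037,-.098,.053)],start=(p,R))
E
```

```text
[0.12053266 0.03738834 0.49802621] [0.08 0.05 0.01 0.02 0.05 0.07] F [-0.3 -0.  -1.1]
[ 1.01 -0.72  1.83] [ 0.01  0.1  -0.31] fk check:
[ 0.52 -0.67  1.3 ]
-- d0.011 a0.3 rows0.3
t [0.0142, 0.0014, -0.0028] a [-0.0001, -0.0006, 0.0017]
```

Call:
{"op": "play_rows", "data": {
  "commands": [
    {"fingers": 1,"tx": 0.006,"ty": 0.0008,"tz": -0.001,"ax": 0,"ay": 0,"az": 0.001},
    {"fingers": 1,"tx": 0.012,"ty": 0.0008,"tz": -0.0022,"ax": 0,"ay": 0,"az": 0.001},
    {"fingers": 1,"tx": 0.012,"ty": 0.0008,"tz": -0.0022,"ax": 0,"ay": 0,"az": 0.001},
    {"fingers": 1,"tx": 0.012,"ty": 0.0008,"tz": -0.0022,"ax": 0,"ay": 0,"az": 0.001}
  ]
}}

```text
time_s: 17.08
tcp_pos: [0.6238, -0.0948, 0.1569]
ee_rot: [[0.463, -0.863, -0.204], [0.295, -0.067, 0.953], [-0.836, -0.501, 0.224]]
wrist_force: [-1.6, -0.9, 0.2]
gripper_width: 0.085
```

```bash
python3 - <<'E'
from h import *
p,R,F,sd,ro=avg(5);print(sd*1e3,'F',(F@DS).round(1))
pos,Q=ins(.037,-.098,.053);print(((p-pos)@DS*1e3).round(2),Rot.from_matrix(Q.T@R).as_rotvec(True).round(2))
plan([ins(.037,-.098,.049)],start=(p,R))
E
```

```text
[0.09422104 0.1712163  0.04114051] F [-0.3 -0.8  0.1]
[-0.14  0.29  0.87] [ 0.06  0.08 -0.07]
-- d0.005 a0.1 rows0.1
t [0.0062, -0.0002, -0.002] a [-0.0003, -0.0004, 0.0004]
```

Call:
{"op": "play_rows", "data": {
  "commands": [
    {"fingers": 1,"tx": 0.001,"ty": 0,"tz": -0.0003,"ax": 0,"ay": 0,"az": 0},
    {"fingers": 1,"tx": 0.002,"ty": 0,"tz": -0.0006,"ax": 0,"ay": 0,"az": 0},
    {"fingers": 1,"tx": 0.002,"ty": 0,"tz": -0.0006,"ax": 0,"ay": 0,"az": 0}
  ]
}}

```text
time_s: 17.58
tcp_pos: [0.6237, -0.0943, 0.1564]
ee_rot: [[0.462, -0.863, -0.205], [0.296, -0.068, 0.953], [-0.836, -0.501, 0.224]]
wrist_force: [-5.5, -1.6, 4.6]
gripper_width: 0.086
```

```bash
cat >> h.py <<'E'
def rep(x,y,z,n=4):
    p,R,F,sd,ro=avg(n);pos,Q=ins(x,y,z);s=r.sense()
    print(s['time_s'],'sd',(sd*1e3).round(2),'F',(F@DS).round(1),'grip at',((p-pos)@DS*1e3+np.array([x,y,z])*1e3).round(2),'rot',Rot.from_matrix(Q.T@R).as_rotvec(True).round(2),'g',round(s['gripper_width']*87,1))
    return p,R
E
python3 - <<'E'
from h import *
rep(.037,-.098,.05)
E
```

```text
17.7833 sd [0.01 0.01 0.01] F [-1.6 -1.5  7.5] grip at [ 36.82 -97.71  53.46] rot [ 0.01  0.04 -0.05] g 7.8
```

Call:
{"op": "play_rows", "data": {
  "commands": [
    {"fingers": 1,"tx": 0.001,"ty": 0,"tz": -0.0003,"ax": 0,"ay": 0,"az": 0},
    {"fingers": 1,"tx": 0.002,"ty": 0,"tz": -0.0006,"ax": 0,"ay": 0,"az": 0},
    {"fingers": 1,"tx": 0.002,"ty": 0,"tz": -0.0006,"ax": 0,"ay": 0,"az": 0}
  ]
}}

```text
time_s: 18.03
tcp_pos: [0.6244, -0.095, 0.1554]
ee_rot: [[0.462, -0.863, -0.205], [0.295, -0.068, 0.953], [-0.836, -0.501, 0.223]]
wrist_force: [-6.7, -3.8, 7.1]
gripper_width: 0.087
```

```bash
python3 - <<'E'
from h import *
rep(.037,-.098,.05)
E
```

```text
18.2333 sd [0.01 0.01 0.  ] F [-2.6 -4.   9.1] grip at [ 36.85 -98.42  52.29] rot [-0.02  0.1  -0.06] g 7.8
```

```bash
python3 - <<'E'
from h import *
p,R=rep(.037,-.098,.05,2)
plan([ins(.0381,-.098,.0537),ins(.0381,-.088,.0537),ins(.0381,-.076,.0537)],start=(p,R))
E
```

```text
18.3333 sd [0.01 0.   0.01] F [-2.1 -3.8  9.5] grip at [ 36.83 -98.41  52.26] rot [-0.02  0.1  -0.06] g 7.9
-- d0.002 a0.1 rows0.0
t [-0.0017, -0.0017, 0.001] a [0.0001, -0.0005, 0.0003]
-- d0.010 a0.0 rows0.3
t [0.0035, -0.0, 0.0129] a [0.0, 0.0, -0.0]
-- d0.012 a0.0 rows0.3
t [0.0042, -0.0, 0.0155] a [0.0, -0.0, -0.0]
```

Call:
{"op": "play_rows", "data": {
  "commands": [
    {"fingers": 1,"tx": -0.0036,"ty": -0.0017,"tz": 0.001,"ax": 0,"ay": 0,"az": 0},
    {"fingers": 1,"tx": -0.0036,"ty": -0.0017,"tz": 0.001,"ax": 0,"ay": 0,"az": 0},
    {"fingers": 1,"tx": -0.0019,"ty": -0.0017,"tz": 0.0075,"ax": 0,"ay": 0,"az": 0},
    {"fingers": 1,"tx": -0.0001,"ty": -0.0017,"tz": 0.0139,"ax": 0,"ay": 0,"az": 0},
    {"fingers": 1,"tx": -0.0001,"ty": -0.0017,"tz": 0.0139,"ax": 0,"ay": 0,"az": 0}
  ]
}}

```text
time_s: 18.75
tcp_pos: [0.6237, -0.083, 0.1568]
ee_rot: [[0.461, -0.863, -0.205], [0.297, -0.068, 0.953], [-0.836, -0.5, 0.225]]
wrist_force: [-0.9, 0.4, -1.4]
gripper_width: 0.09
```

```bash
python3 - <<'E'
from h import *
rep(.037,-.098,.05,4)
E
```

```text
18.95 sd [0.06 0.24 0.04] F [-0.8  0.2 -1.1] grip at [ 37.81 -86.91  53.41] rot [ 0.03  0.02 -0.01] g 7.8
```

Call:
{"op": "play_rows", "data": {
  "commands": [
    {"fingers": 1,"tx": 0.001,"ty": 0,"tz": 0.004,"ax": 0,"ay": 0,"az": 0},
    {"fingers": 1,"tx": 0.0021,"ty": 0,"tz": 0.008,"ax": 0,"ay": 0,"az": 0},
    {"fingers": 1,"tx": 0.0032,"ty": 0,"tz": 0.012,"ax": 0,"ay": 0,"az": 0},
    {"fingers": 1,"tx": 0.0032,"ty": 0,"tz": 0.012,"ax": 0,"ay": 0,"az": 0}
  ]
}}

```text
time_s: 19.28
tcp_pos: [0.6232, -0.0746, 0.1576]
ee_rot: [[0.463, -0.863, -0.204], [0.296, -0.067, 0.953], [-0.836, -0.501, 0.224]]
wrist_force: [-1.3, -1.0, 0.2]
gripper_width: 0.094
```

```bash
python3 - <<'E'
from h import *
rep(.037,-.098,.05,4)
E
```

```text
19.4833 sd [0.01 0.02 0.02] F [-0.5  0.3  1.6] grip at [ 38.38 -77.98  53.97] rot [ 0.03  0.04 -0.09] g 7.6
```

Call:
{"op": "play_rows", "data": {
  "commands": [
    {"fingers": 1,"tx": 0.0011,"ty": 0,"tz": 0.004,"ax": 0,"ay": 0,"az": 0},
    {"fingers": 1,"tx": 0.0022,"ty": 0,"tz": 0.008,"ax": 0,"ay": 0,"az": 0},
    {"fingers": 1,"tx": 0.0034,"ty": 0,"tz": 0.0125,"ax": 0,"ay": 0,"az": 0},
    {"fingers": 1,"tx": 0.0034,"ty": 0,"tz": 0.0125,"ax": 0,"ay": 0,"az": 0}
  ]
}}

```text
time_s: 19.82
tcp_pos: [0.623, -0.066, 0.1585]
ee_rot: [[0.465, -0.862, -0.204], [0.294, -0.067, 0.953], [-0.835, -0.503, 0.222]]
wrist_force: [-3.3, -3.5, 5.2]
gripper_width: 0.088
```

```bash
python3 - <<'E'
from h import *
rep(.037,-.098,.05,3)
E
```

```text
19.9667 sd [0.   0.   0.01] F [-0.6 -3.6  6.7] grip at [ 39.12 -69.45  54.5 ] rot [-0.02  0.16 -0.19] g 7.6
```

Call:
{"op": "play_rows", "data": {
  "commands": [
    {"fingers": 1,"tx": 0,"ty": 0,"tz": 0,"ax": 0,"ay": 0.004,"az": 0},
    {"fingers": 1,"tx": 0,"ty": 0,"tz": 0,"ax": 0,"ay": 0.008,"az": 0},
    {"fingers": 1,"tx": 0,"ty": 0,"tz": 0,"ax": 0,"ay": 0.008,"az": 0}
  ]
}}

```text
time_s: 20.22
tcp_pos: [0.6228, -0.0652, 0.1586]
ee_rot: [[0.469, -0.862, -0.193], [0.271, -0.068, 0.96], [-0.841, -0.503, 0.202]]
wrist_force: [-3.8, -2.4, 6.0]
gripper_width: 0.09
```

```bash
python3 - <<'E'
from h import *
rep(.037,-.098,.05,3)
s=r.sense();print(s['moment'])
p=viewer.capture('wrist');save(p,'w8')
E
```

```text
20.3667 sd [0.01 0.02 0.01] F [-0.3 -1.6  7.1] grip at [ 39.12 -68.65  54.65] rot [-0.02  1.53 -0.17] g 7.7
[-0.36845511  1.18919307  0.15078498]
```

Call:
{"op": "play_rows", "data": {
  "commands": [
    {"fingers": 1,"tx": -0.0013,"ty": 0,"tz": 0.0003,"ax": 0,"ay": 0,"az": 0},
    {"fingers": 1,"tx": -0.0003,"ty": 0,"tz": 0.0045,"ax": 0,"ay": 0,"az": 0},
    {"fingers": 1,"tx": 0.0007,"ty": 0,"tz": 0.009,"ax": 0,"ay": 0,"az": 0},
    {"fingers": 1,"tx": 0.0018,"ty": 0,"tz": 0.0133,"ax": 0,"ay": 0,"az": 0},
    {"fingers": 1,"tx": 0.0018,"ty": 0,"tz": 0.0133,"ax": 0,"ay": 0,"az": 0}
  ]
}}

```text
time_s: 20.83
tcp_pos: [0.6213, -0.0553, 0.1586]
ee_rot: [[0.468, -0.862, -0.193], [0.271, -0.067, 0.96], [-0.841, -0.502, 0.202]]
wrist_force: [-3.1, -2.8, 5.0]
gripper_width: 0.084
```

```bash
python3 - <<'E'
from h import *
rep(.037,-.098,.05,3)
E
```

```text
20.9833 sd [0.01 0.01 0.  ] F [-0.5 -3.2  6. ] grip at [ 38.53 -58.58  55.09] rot [ 0.01  1.52 -0.11] g 7.6
```

Call:
{"op": "play_rows", "data": {
  "commands": [
    {"fingers": 1,"tx": -0.001,"ty": 0,"tz": 0.0003,"ax": 0,"ay": 0,"az": 0},
    {"fingers": 1,"tx": 0.0003,"ty": 0,"tz": 0.0055,"ax": 0,"ay": 0,"az": 0},
    {"fingers": 1,"tx": 0.0016,"ty": 0,"tz": 0.011,"ax": 0,"ay": 0,"az": 0},
    {"fingers": 1,"tx": 0.0029,"ty": 0,"tz": 0.0165,"ax": 0,"ay": 0,"az": 0},
    {"fingers": 1,"tx": 0.0029,"ty": 0,"tz": 0.0165,"ax": 0,"ay": 0,"az": 0}
  ]
}}

```text
time_s: 21.4
tcp_pos: [0.6197, -0.042, 0.159]
ee_rot: [[0.467, -0.863, -0.193], [0.272, -0.068, 0.96], [-0.841, -0.501, 0.203]]
wrist_force: [-1.9, -2.8, 5.4]
gripper_width: 0.086
```

```bash
python3 - <<'E'
from h import *
rep(.037,-.098,.05,3);print(r.sense()['moment'])
E
```

```text
21.55 sd [0.01 0.02 0.01] F [-0.2 -1.1  5.9] grip at [ 38.22 -45.33  55.67] rot [ 0.02  1.46 -0.06] g 7.9
[-0.42597836  1.23678273  0.09060917]
```

Call:
{"op": "play_rows", "data": {
  "commands": [
    {"fingers": 1,"tx": 0.0008,"ty": 0,"tz": 0.005,"ax": 0,"ay": 0,"az": 0},
    {"fingers": 1,"tx": 0.002,"ty": 0,"tz": 0.01,"ax": 0,"ay": 0,"az": 0},
    {"fingers": 1,"tx": 0.0032,"ty": 0,"tz": 0.015,"ax": 0,"ay": 0,"az": 0},
    {"fingers": 1,"tx": 0.0044,"ty": 0,"tz": 0.02,"ax": 0,"ay": 0,"az": 0},
    {"fingers": 1,"tx": 0.0044,"ty": 0,"tz": 0.02,"ax": 0,"ay": 0,"az": 0}
  ]
}}

```text
time_s: 21.97
tcp_pos: [0.6184, -0.0271, 0.1593]
ee_rot: [[0.467, -0.863, -0.193], [0.272, -0.067, 0.96], [-0.841, -0.501, 0.203]]
wrist_force: [-3.1, -1.4, 5.4]
gripper_width: 0.09
```

```bash
python3 - <<'E'
from h import *
rep(.037,-.098,.05,3);print(r.sense()['moment'])
E
```

```text
22.1167 sd [0.01 0.02 0.02] F [ 0.1 -1.9  5.9] grip at [ 38.27 -30.3   55.97] rot [ 0.02  1.48 -0.07] g 7.6
[-0.8040116   1.20369498 -0.05885051]
```

Call:
{"op": "play_rows", "data": {
  "commands": [
    {"fingers": 1,"tx": 0.001,"ty": 0,"tz": 0.005,"ax": 0,"ay": 0,"az": 0},
    {"fingers": 1,"tx": 0.0022,"ty": 0,"tz": 0.01,"ax": 0,"ay": 0,"az": 0},
    {"fingers": 1,"tx": 0.0034,"ty": 0,"tz": 0.015,"ax": 0,"ay": 0,"az": 0},
    {"fingers": 1,"tx": 0.0046,"ty": 0,"tz": 0.02,"ax": 0,"ay": 0,"az": 0},
    {"fingers": 1,"tx": 0.0046,"ty": 0,"tz": 0.02,"ax": 0,"ay": 0,"az": 0}
  ]
}}

```text
time_s: 22.53
tcp_pos: [0.617, -0.0115, 0.1592]
ee_rot: [[0.467, -0.863, -0.193], [0.272, -0.067, 0.96], [-0.841, -0.501, 0.204]]
wrist_force: [-2.7, -3.2, 4.5]
gripper_width: 0.084
```

Call:
{"op": "play_rows", "data": {
  "commands": [
    {"fingers": 1,"tx": 0.001,"ty": 0,"tz": 0.004,"ax": 0,"ay": 0,"az": 0},
    {"fingers": 1,"tx": 0.002,"ty": 0,"tz": 0.008,"ax": 0,"ay": 0,"az": 0},
    {"fingers": 1,"tx": 0.0025,"ty": 0,"tz": 0.011,"ax": 0,"ay": 0,"az": 0},
    {"fingers": 1,"tx": 0.003,"ty": 0,"tz": 0.0133,"ax": 0,"ay": 0,"az": 0},
    {"fingers": 1,"tx": 0.003,"ty": 0,"tz": 0.0133,"ax": 0,"ay": 0,"az": 0}
  ]
}}

```text
time_s: 22.95
tcp_pos: [0.616, -0.0013, 0.159]
ee_rot: [[0.466, -0.863, -0.193], [0.272, -0.067, 0.96], [-0.842, -0.5, 0.204]]
wrist_force: [-2.6, -0.8, 2.3]
gripper_width: 0.086
```

```bash
python3 - <<'E'
from h import *
rep(.037,-.098,.05,3);print(r.sense()['moment'])
E
```

```text
23.1 sd [0.   0.02 0.  ] F [-0.6  0.1  3.2] grip at [37.8  -4.38 55.97] rot [ 0.06  1.45 -0.  ] g 7.8
[-0.3753082   1.28034659  0.19421632]
```

Call:
{"op": "play_rows", "data": {
  "commands": [
    {"fingers": 1,"tx": 0.0005,"ty": 0,"tz": 0.002,"ax": 0,"ay": 0,"az": 0},
    {"fingers": 1,"tx": 0.0007,"ty": 0,"tz": 0.0035,"ax": 0,"ay": 0,"az": 0},
    {"fingers": 1,"tx": 0.0007,"ty": 0,"tz": 0.0035,"ax": 0,"ay": 0,"az": 0},
    {"fingers": 1,"tx": 0.0007,"ty": 0,"tz": 0.0035,"ax": 0,"ay": 0,"az": 0}
  ]
}}

```text
time_s: 23.43
tcp_pos: [0.6161, 0.0003, 0.1592]
ee_rot: [[0.467, -0.863, -0.192], [0.271, -0.067, 0.96], [-0.842, -0.501, 0.203]]
wrist_force: [-0.5, -4.1, 0.9]
gripper_width: 0.092
```

```bash
python3 - <<'E'
from h import *
rep(.037,-.098,.05,2)
E
```

```text
23.5333 sd [0.02 0.01 0.01] F [ 0.  -3.9  0.3] grip at [38.01 -2.77 55.95] rot [ 0.05  1.54 -0.05] g 7.9
```

Call:
{"op": "play_rows", "data": {
  "commands": [
    {"fingers": 1,"tx": 0.0003,"ty": 0,"tz": 0.0015,"ax": 0,"ay": 0,"az": 0},
    {"fingers": 1,"tx": 0.0005,"ty": 0,"tz": 0.0025,"ax": 0,"ay": 0,"az": 0},
    {"fingers": 1,"tx": 0.0005,"ty": 0,"tz": 0.0025,"ax": 0,"ay": 0,"az": 0},
    {"fingers": 1,"tx": 0.0005,"ty": 0,"tz": 0.0025,"ax": 0,"ay": 0,"az": 0}
  ]
}}

```text
time_s: 23.87
tcp_pos: [0.6161, 0.0005, 0.1593]
ee_rot: [[0.468, -0.863, -0.191], [0.269, -0.067, 0.961], [-0.842, -0.501, 0.201]]
wrist_force: [-0.9, -10.1, 1.1]
gripper_width: 0.094
```

```bash
python3 - <<'E'
from h import *
rep(.037,-.098,.05,2)
E
```

```text
23.9667 sd [0.01 0.   0.01] F [-0.9 -9.3  0. ] grip at [38.07 -2.56 56.06] rot [ 0.03  1.68 -0.09] g 8.1
```

Call:
{"op": "play_rows", "data": {
  "commands": [
    {"fingers": 1,"tx": -0.0003,"ty": 0,"tz": -0.0018,"ax": 0,"ay": 0,"az": 0},
    {"fingers": 0.7,"tx": -0.0003,"ty": 0,"tz": -0.0018,"ax": 0,"ay": 0,"az": 0},
    {"fingers": 0.58,"tx": -0.0003,"ty": 0,"tz": -0.0018,"ax": 0,"ay": 0,"az": 0},
    {"fingers": 0.58,"tx": -0.0003,"ty": 0,"tz": -0.0018,"ax": 0,"ay": 0,"az": 0},
    {"fingers": 0.58,"tx": -0.0003,"ty": 0,"tz": -0.0018,"ax": 0,"ay": 0,"az": 0}
  ]
}}

```text
time_s: 24.38
tcp_pos: [0.6161, 0.0019, 0.1595]
ee_rot: [[0.467, -0.863, -0.193], [0.273, -0.067, 0.96], [-0.841, -0.501, 0.204]]
wrist_force: [0.3, 0.4, -0.3]
gripper_width: 0.202
```

Call:
{"op": "play_rows", "data": {
  "commands": [
    {"fingers": 0.58,"tx": -0.01,"ty": 0,"tz": 0,"ax": 0,"ay": 0,"az": 0},
    {"fingers": 0.58,"tx": -0.03,"ty": 0,"tz": 0,"ax": 0,"ay": 0,"az": 0},
    {"fingers": 0.58,"tx": -0.06,"ty": 0,"tz": 0,"ax": 0,"ay": 0,"az": 0},
    {"fingers": 0.58,"tx": -0.09,"ty": 0,"tz": 0,"ax": 0,"ay": 0,"az": 0},
    {"fingers": 0.58,"tx": -0.12,"ty": 0,"tz": 0,"ax": 0,"ay": 0,"az": 0}
  ]
}}

```text
time_s: 24.8
tcp_pos: [0.5732, -0.0233, 0.2362]
ee_rot: [[0.467, -0.863, -0.193], [0.272, -0.067, 0.96], [-0.842, -0.5, 0.203]]
wrist_force: [0.5, 0.6, 0.6]
gripper_width: 0.209
```

```bash
python3 - <<'E'
from h import *
from kin import *
viewer.capture('top')
s=r.sense();p=viewer.capture('wrist');save(p,'w9');np.savez('w9.npz',pos=s['tcp_pos'],rot=s['ee_rot'])
print(s['time_s'],(np.array(s['tcp_pos'])-O)@DS,s['gripper_width']*87)
for n in 'handle seat pointer mark plate_grip'.split():print(n,[(np.round(x['uv'],1).tolist(),round(x['score'],2)) for x in spotter.find_in(n,p)[:2]])
H=lean(HB,0,15)
j=np.array(s['joints'])
for x in(-.031,-.06,-.09):
    b=ik(D(x,-.002,.054),H,[j]);print(x,round(b[0],5),b[1].round(1))
plan([(D(-.031,-.015,.115),H)])
E
```

```text
24.85 [ 0.04074016 -0.02268939  0.15109795] 17.961279329942883
handle [([356.4, 170.8], 0.72)]
seat [([362.6, 169.7], 0.58)]
pointer [([363.1, 171.2], 0.56)]
mark []
plate_grip [([318.5, 189.4], 0.66)]
-0.031 0.0 [  5.1  15.6 -23.9 -37.1 -24.9  33.8]
-0.06 0.0 [  4.2  15.2 -26.6 -40.7 -23.6  38.5]
-0.09 0.0 [  2.9  14.9 -29.1 -45.1 -22.6  44.2]
-- d0.075 a1.4 rows1.9
t [0.0407, 0.091, -0.0011] a [-0.0004, -0.008, -0.0003]
```

```bash
python3 - <<'E'
import cv2,numpy as np
t=cv2.imread('pics/top0.png',0);w=cv2.imread('pics/w1.png',0)
print('top rows 182-204, cols 308-326');print('     ',*range(308,327))
for v in range(182,206):print(v,*[f'{x:3d}' for x in t[v,308:327]])
print('w1 cols 382-416');print('    ',*range(382,418,1))
for v in range(180,224):print(v,*[f'{x:3d}' for x in w[v,382:418]])
E
```

```text
top rows 182-204, cols 308-326
      308 309 310 311 312 313 314 315 316 317 318 319 320 321 322 323 324 325 326
182 121 137 141 141 141 140 141 140 140 132 108 132 133 133 134 120  14  12  10
183 121 137 140 138 138 136 137 137 138 130 108 132 133 133 133 118  12  12  10
184 121 136 138 138 138 136 138 137 138 130 108 132 133 134 132 118  12  12   9
185 117 121 129  74  53  54  54  61  96 131  95  52  52  51  52  46  12  11  12
186 116 119 137 136 135 135 134 132 134 126  69  43  43  43  43  37  15  22  24
187 110 118 136 135 136 137 137 137 137 137 123  98 129 121  86  76  17  24  40
188 108 119 138 138 133 100  54  61  96 135 125  88  90  91  88  79  17  31  42
189 113 136 138 137 137 135 134 134 135 135 124  88  89  89  88  79  16  27  37
190 114 136 138 135 136 136 137 137 138 137 134 132 132 132 132 118  16  16  22
191 115 140 139 136 130 104  80  87 117 139 135 135 135 135 133 119  17  15  16
192 114 139 139 139 132 107 104 105 115 137 135 134 135 134 134 119  12   6   7
193 113 138 139 139 138 136 136 136 136 137 134 134 134 134 134 120  11   5   8
194 109 129 136 136 136 131
[... 6909 characters left out ...]
 141 137 146 179 214 227 231 230 230 232 231 230 230 230 230 231 232 232 233 232 225 218 215 215 215 214 214
220  74  76 103 141 179 195 201 201 199 194 185 187 206 222 229 232 232 231 232 233 232 232 232 232 232 232 233 234 231 226 218 214 214 214 214 214
221  75  76 107 156 203 222 226 226 226 220 211 209 221 228 231 233 233 233 233 233 234 234 234 234 233 233 232 232 230 224 216 213 214 214 213 214
222  71  78 114 165 210 227 231 230 230 225 215 215 226 232 232 234 233 233 233 233 233 233 234 235 234 233 233 232 230 223 215 212 214 214 213 214
223  61  75 117 172 215 227 230 231 230 225 217 217 228 233 234 234 234 234 233 233 233 233 233 234 234 234 233 232 229 223 215 213 215 215 214 214
```

```bash
python3 - <<'E'
from h import *
from kin import fkp
w=viewer.capture('wrist')
j1=[18.42817588,-12.39520013,-40.01629877,12.86369014,-33.64659776,-112.9774834];pos,R=fkp(j1);s1=dict(tcp_pos=pos,ee_rot=R)
def onp(rr,h): o,d=rr; return o+d*((h-(o-O)@N)/(d@N))
f=lambda uv,h:((onp(wray(w,uv,s1),h)-O)@DS*1e3).round(1)
for h in(.010,.016,.02):
    print(h,'idx',f((395,191.2),h),'ptr',f((393,217.5),h),'ptr-idx',(f((393,217.5),h)-f((395,191.2),h))[0],'ticks',f((400,201.6),h-.01),f((400,208.6),h-.01),f((400,215.7),h-.01))
H=lean(HB,0,15);p,R,F,_,_=avg(2)
plan([(D(-.031,-.002,.054)-.06*H[:,0],H),(D(-.031,-.002,.054),H)],start=(p,R))
E
```

```text
0.01 idx [-27.8  68.3  10. ] ptr [ 9.1 67.8 10. ] ptr-idx 36.9 ticks [-11.   79.2  -0. ] [-0.9 79.9  0. ] [ 9.5 80.7 -0. ]
0.016 idx [-29.1  66.6  16. ] ptr [ 7.3 66.2 16. ] ptr-idx 36.4 ticks [-12.4  77.4   6. ] [-2.5 78.1  6. ] [ 7.7 78.9  6. ]
0.02 idx [-29.9  65.6  20. ] ptr [ 6.  65.1 20. ] ptr-idx 35.9 ticks [-13.4  76.3  10. ] [-3.6 77.  10. ] [ 6.6 77.7 10. ]
-- d0.076 a1.4 rows1.9
t [0.0437, 0.0912, -0.0052] a [-0.0004, -0.008, -0.0003]
-- d0.060 a0.0 rows1.5
t [0.08, -0.0, -0.0] a [0.0, 0.0, 0.0]
```

Call:
{"op": "play_rows", "data": {
  "commands": [
    {"fingers": 0.1,"tx": 0.015,"ty": 0.045,"tz": -0.003,"ax": 0,"ay": -0.008,"az": 0},
    {"fingers": 0.1,"tx": 0.0437,"ty": 0.0912,"tz": -0.0052,"ax": 0,"ay": -0.008,"az": 0},
    {"fingers": 0.1,"tx": 0.0437,"ty": 0.0912,"tz": -0.0052,"ax": 0,"ay": -0.008,"az": 0},
    {"fingers": 0.1,"tx": 0.0437,"ty": 0.0912,"tz": -0.0052,"ax": 0,"ay": -0.008,"az": 0}
  ]
}}

```text
time_s: 25.63
tcp_pos: [0.5294, -0.023, 0.1701]
ee_rot: [[0.458, -0.866, -0.202], [0.295, -0.067, 0.953], [-0.839, -0.496, 0.225]]
wrist_force: [0.6, -0.5, 0.7]
gripper_width: 0.41
```

```bash
python3 - <<'E'
from h import *
p,R,F,sd,_=avg(2);s=r.sense();print(s['time_s'],((p-O)@DS*1e3).round(1),sd*1e3,'F',F@DS,s['gripper_width']*87)
w=viewer.capture('wrist');save(w,'w10');np.savez('w10.npz',pos=s['tcp_pos'],rot=s['ee_rot'])
for n in('handle','plate_grip'):print(n,[(np.round(x['uv'],1).tolist(),round(x['score'],2)) for x in spotter.find_in(n,w)[:2]])
print('expect handle top at',wproj(w,s,D(-.031,-.022,.069)),wproj(w,s,D(-.031,.018,.069)),'fin top',wproj(w,s,D(.038,-.02,.065)),wproj(w,s,D(.038,.015,.065)))
H=lean(HB,0,15);plan([(D(-.031,-.002,.054),H)],start=(p,R))
cv2.imwrite('pics/w10c.png',cv2.resize(w['image'][100:260,210:410,::-1],None,fx=4,fy=3.75,interpolation=cv2.INTER_CUBIC))
E
```

```text
25.7333 [-29.4 -18.  112.5] [0.46772523 0.07702047 0.5691702 ] F [ 0.71515121 -0.39388047 -0.04510988] 38.01125685478741
handle [([277.9, 173.4], 0.94)]
plate_grip [([228.8, 197.4], 0.96)]
expect handle top at [316.99986949 218.9881499 ] [316.66162641 267.71739766] fin top [212.54244381 217.80841229] [221.01957421 259.02821014]
-- d0.061 a0.1 rows1.5
t [0.0809, 0.0022, 0.0005] a [0.0, -0.0003, 0.0004]
```

View pics/w10c.png

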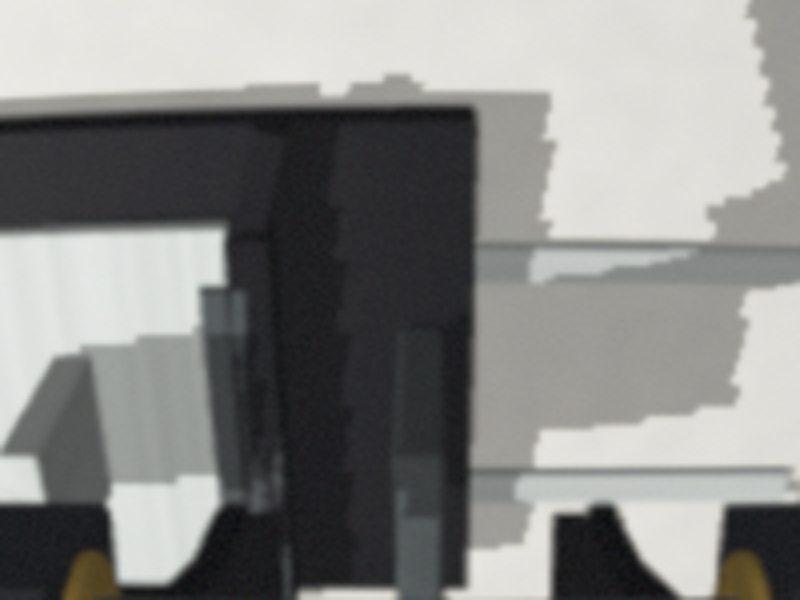

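The plate is in the slot, with its −y edge about 10 mm outside the lip end as expected. The handle shows at u≈395–443 in the crop, between the open fingers. I'll descend and grip it.

Call:
{"op": "play_rows", "data": {
  "commands": [
    {"fingers": 0.1,"tx": 0.03,"ty": 0.001,"tz": 0.0005,"ax": 0,"ay": 0,"az": 0},
    {"fingers": 0.1,"tx": 0.06,"ty": 0.001,"tz": 0.0005,"ax": 0,"ay": 0,"az": 0},
    {"fingers": 0.1,"tx": 0.0809,"ty": 0.001,"tz": 0.0005,"ax": 0,"ay": 0,"az": 0},
    {"fingers": 0.1,"tx": 0.0809,"ty": 0.001,"tz": 0.0005,"ax": 0,"ay": 0,"az": 0}
  ]
}}

```text
time_s: 26.22
tcp_pos: [0.5589, -0.0037, 0.1195]
ee_rot: [[0.459, -0.865, -0.204], [0.296, -0.067, 0.953], [-0.837, -0.498, 0.225]]
wrist_force: [0.1, -0.6, 0.9]
gripper_width: 0.451
```

```bash
cat >> h.py <<'E'
def hs(n=3):
    p,R,F,sd,_=avg(n);s=r.sense();print(s['time_s'],((p-O)@DS*1e3).round(2),'sd',(sd*1e3).round(2),'F',(F@DS).round(1),'rot',Rot.from_matrix(lean(HB,0,15).T@R).as_rotvec(True).round(2),'g',round(s['gripper_width']*87,1));return p,R
E
python3 - <<'E'
from h import *
hs()
E
```

```text
26.3667 [-30.45  -1.65  54.19] sd [0.02 0.17 0.66] F [0.4 0.2 0.3] rot [ 0.01  0.01 -0.05] g 39.6
```

Call:
{"op": "play_rows", "data": {
  "commands": [
    {"fingers": 0.5,"tx": 0,"ty": 0,"tz": 0,"ax": 0,"ay": 0,"az": 0},
    {"fingers": 0.7,"tx": 0,"ty": 0,"tz": 0,"ax": 0,"ay": 0,"az": 0},
    {"fingers": 1,"tx": 0,"ty": 0,"tz": 0,"ax": 0,"ay": 0,"az": 0},
    {"fingers": 1,"tx": 0,"ty": 0,"tz": 0,"ax": 0,"ay": 0,"az": 0},
    {"fingers": 1,"tx": 0,"ty": 0,"tz": 0,"ax": 0,"ay": 0,"az": 0}
  ]
}}

```text
time_s: 26.78
tcp_pos: [0.5583, -0.0045, 0.122]
ee_rot: [[0.463, -0.863, -0.204], [0.296, -0.067, 0.953], [-0.836, -0.501, 0.224]]
wrist_force: [0.1, 0.6, -0.6]
gripper_width: 0.156
```

Call:
{"op": "play_rows", "data": {
  "commands": [
    {"fingers": 1,"tx": 0,"ty": 0,"tz": 0,"ax": 0,"ay": 0,"az": 0},
    {"fingers": 1,"tx": 0,"ty": 0,"tz": 0,"ax": 0,"ay": 0,"az": 0}
  ]
}}

```text
time_s: 26.95
tcp_pos: [0.5598, -0.0044, 0.1227]
ee_rot: [[0.465, -0.861, -0.205], [0.296, -0.067, 0.953], [-0.835, -0.504, 0.223]]
wrist_force: [1.8, 0.7, 2.4]
gripper_width: 0.09
```

```bash
python3 - <<'E'
from h import *
hs()
E
```

```text
27.1 [-29.09  -1.78  54.6 ] sd [0.01 0.01 0.01] F [4.2 0.3 1.5] rot [-0.03  0.04 -0.24] g 7.4
```

Call:
{"op": "play_rows", "data": {
  "commands": [
    {"fingers": 1,"tx": 0,"ty": -0.0016,"tz": 0,"ax": 0,"ay": 0,"az": 0},
    {"fingers": 1,"tx": 0,"ty": -0.0016,"tz": 0,"ax": 0,"ay": 0,"az": 0}
  ]
}}

```text
time_s: 27.27
tcp_pos: [0.5598, -0.0044, 0.1228]
ee_rot: [[0.463, -0.862, -0.205], [0.296, -0.067, 0.953], [-0.835, -0.502, 0.224]]
wrist_force: [0.1, -0.0, 5.2]
gripper_width: 0.091
```

```bash
python3 - <<'E'
from h import *
hs()
E
```

```text
27.4167 [-29.09  -1.8   54.58] sd [0.01 0.   0.01] F [3.2 0.3 4.5] rot [ 0.01  0.02 -0.13] g 8.1
```

Call:
{"op": "play_rows", "data": {
  "commands": [
    {"fingers": 1,"tx": 0,"ty": 0.004,"tz": 0,"ax": 0,"ay": 0,"az": 0},
    {"fingers": 1,"tx": 0,"ty": 0.008,"tz": 0,"ax": 0,"ay": 0,"az": 0},
    {"fingers": 1,"tx": 0,"ty": 0.012,"tz": 0,"ax": 0,"ay": 0,"az": 0},
    {"fingers": 1,"tx": 0,"ty": 0.016,"tz": 0,"ax": 0,"ay": 0,"az": 0},
    {"fingers": 1,"tx": 0,"ty": 0.02,"tz": 0,"ax": 0,"ay": 0,"az": 0}
  ]
}}

```text
time_s: 27.83
tcp_pos: [0.5486, -0.0053, 0.1162]
ee_rot: [[0.467, -0.86, -0.205], [0.295, -0.067, 0.953], [-0.834, -0.505, 0.223]]
wrist_force: [4.1, 2.7, 4.0]
gripper_width: 0.089
```

Call:
{"op": "play_rows", "data": {
  "commands": [
    {"fingers": 1,"tx": 0,"ty": 0.004,"tz": 0,"ax": 0,"ay": 0,"az": 0},
    {"fingers": 1,"tx": 0,"ty": 0.008,"tz": 0,"ax": 0,"ay": 0,"az": 0},
    {"fingers": 1,"tx": 0,"ty": 0.012,"tz": 0,"ax": 0,"ay": 0,"az": 0},
    {"fingers": 1,"tx": 0,"ty": 0.016,"tz": 0,"ax": 0,"ay": 0,"az": 0},
    {"fingers": 1,"tx": 0,"ty": 0.02,"tz": 0,"ax": 0,"ay": 0,"az": 0}
  ]
}}

```text
time_s: 28.25
tcp_pos: [0.5369, -0.0063, 0.1094]
ee_rot: [[0.469, -0.859, -0.205], [0.295, -0.066, 0.953], [-0.833, -0.507, 0.222]]
wrist_force: [6.5, 2.8, 5.4]
gripper_width: 0.091
```

```bash
python3 - <<'E'
from h import *
hs()
b=viewer.capture('top');a=viewer.capture('side');save(b,'top5');save(a,'side5')
for n in('pointer','mark'):print(n,[[(np.round(x['uv'],1).tolist(),round(x['score'],2)) for x in spotter.find_in(n,q)[:2]] for q in(a,b)])
t=cv2.imread('pics/top5.png',0)
print('     ',*range(308,327))
for v in range(182,206):print(v,*[f'{x:3d}' for x in t[v,308:327]])
E
```

```text
28.4 [-56.18  -1.87  54.58] sd [0.13 0.02 0.08] F [8.  1.4 1.6] rot [-0.04  0.09 -0.43] g 7.8
pointer [[([352.0, 235.7], 0.59)], [([347.6, 174.0], 0.8)]]
mark [[], [([367.9, 283.4], 0.66)]]
      308 309 310 311 312 313 314 315 316 317 318 319 320 321 322 323 324 325 326
182 123 138 132  86  44  38  42  54  34  32  37  38  53  84 104 107  12  52 112
183 122 128  80  39  37  39  40  43  42  40  38  38  48  76 106  83  38  51 111
184  89  62  39  39  41  41  42  43  44  41  38  39  50  80 113  95  86  69  98
185  41  39  41  42  43  45  45  45  47  43  37  46  51  83 119 103  98  92  97
186  37  40  42  43  45  45  47  46  47  45  37  42  50  73 118 110 106 100  95
187  39  40  43  46  47  46  47  49  50  47  38  43  70 115 122 113 111 107 101
188  38  41  45  47  48  48  50  49  50  46  39  44  72 119 121 117 114 111 108
189  39  41  47  49  49  50  50  52  49  41  40  54  92 136 123 120 119 116 113
190  39  44  48  49  50  50  51  51  50  38  45  74 121 131 125 123 122 119 116
191  43  46  49  50  51  51  52  53  51  40  51  84 140 129 127 126 124 123 121
192  44  49  51  51  51  52 
[... 391 characters left out ...]
  56  46  46  61  91 151 135 135 136 135 134 133 133 133 132
198  51  51  53  56  57  44  55  76 110 141 135 136 135 135 135 134 133 134 133
199  51  52  54  54  46  51  68  91 148 135 136 136 136 135 135 135 134 134 133
200  51  54  54  46  46  60  79 130 140 135 135 135 135 136 135 135 134 135 134
201  52  53  51  43  50  71 110 144 134 135 135 135 135 135 135 135 136 135 135
202  52  52  43  48  63  96 145 134 134 135 135 135 135 135 135 135 135 135 136
203  50  42  47  60  95 142 132 132 133 133 134 135 135 135 135 135 135 135 135
204  42  41  50  74 124 135 131 131 132 132 133 134 134 134 134 134 135 135 135
205  40  49  73 123 136 128 129 130 131 132 132 133 134 134 135 135 135 135 135
```

Call:
{"op": "play_rows", "data": {
  "commands": [
    {"fingers": 1,"tx": 0,"ty": 0.004,"tz": 0,"ax": 0,"ay": 0,"az": 0},
    {"fingers": 1,"tx": 0,"ty": 0.008,"tz": 0,"ax": 0,"ay": 0,"az": 0},
    {"fingers": 1,"tx": 0,"ty": 0.0116,"tz": 0,"ax": 0,"ay": 0,"az": 0},
    {"fingers": 1,"tx": 0,"ty": 0.0116,"tz": 0,"ax": 0,"ay": 0,"az": 0}
  ]
}}

```text
time_s: 29.03
tcp_pos: [0.5296, -0.0069, 0.1053]
ee_rot: [[0.469, -0.859, -0.205], [0.295, -0.066, 0.953], [-0.832, -0.508, 0.222]]
wrist_force: [7.1, 2.2, 5.2]
gripper_width: 0.091
```

```bash
python3 - <<'E'
from h import *
hs()
a=viewer.capture('side');s=r.sense();w=viewer.capture('wrist');save(a,'side6');save(w,'w11')
print('cursor/pointer side px',proj(a,D(-.029,.067,.016)),'wrist px',wproj(w,s,D(-.029,.067,.016)))
A=cv2.resize(a['image'][165:255,295:395],(660,600),interpolation=cv2.INTER_CUBIC)
u=wproj(w,s,D(-.029,.067,.016));v0=int(np.clip(u[1]-60,0,280));u0=int(np.clip(u[0]-20,0,600))
cv2.imwrite('pics/fin.png',A[:,:,::-1])
E
```

```text
29.1833 [-63.78  -1.9   54.58] sd [0.07 0.   0.04] F [9.4 1.8 1.2] rot [-0.07  0.1  -0.52] g 7.9
cursor/pointer side px [335.4339901  205.60960091] wrist px [267.99232991 304.04656816]
```

Call:
{"op": "play_rows", "data": {
  "commands": [
    {"fingers": 1,"tx": 0,"ty": 0.0016,"tz": 0,"ax": 0,"ay": 0,"az": 0},
    {"fingers": 1,"tx": 0,"ty": 0.0016,"tz": 0,"ax": 0,"ay": 0,"az": 0},
    {"fingers": 1,"tx": 0,"ty": 0.0016,"tz": 0,"ax": 0,"ay": 0,"az": 0},
    {"fingers": 1,"tx": 0,"ty": 0.0016,"tz": 0,"ax": 0,"ay": 0,"az": 0},
    {"fingers": 1,"tx": 0,"ty": 0.0016,"tz": 0,"ax": 0,"ay": 0,"az": 0}
  ]
}}

```text
time_s: 29.7
tcp_pos: [0.5291, -0.007, 0.1049]
ee_rot: [[0.47, -0.859, -0.205], [0.295, -0.066, 0.953], [-0.832, -0.508, 0.222]]
wrist_force: [7.5, 2.1, 6.3]
gripper_width: 0.091
```

```bash
python3 - <<'E'
from h import *
hs()
a=viewer.capture('side');s=r.sense();w=viewer.capture('wrist');save(a,'side6');save(w,'w11')
A=cv2.resize(a['image'][175:250,295:375],(480,450),interpolation=cv2.INTER_CUBIC)
B=cv2.resize(w['image'][200:350,200:306],(318,450),interpolation=cv2.INTER_CUBIC)
cv2.imwrite('pics/fin.png',np.hstack([A,B])[:,:,::-1])
E
```

```text
29.85 [-64.66  -1.92  54.57] sd [0.02 0.01 0.01] F [9.5 1.9 0.9] rot [-0.08  0.11 -0.55] g 8.0
```

View pics/fin.png

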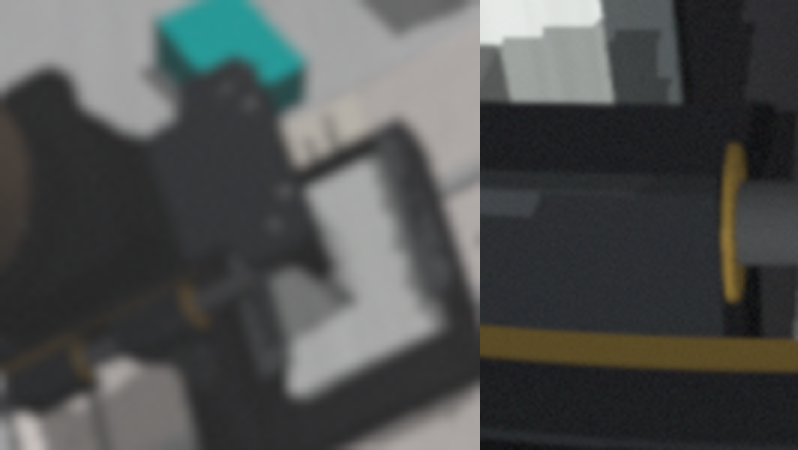

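The gripper hides the cursor in both views, but the plate clearly sits between the lips of the drawn carriage. I measured the pointer-to-index distance as 35.3–36.9 mm from two earlier views, and the draw so far is 35.6 mm. I'll hold here for more than 2 s.

Call:
{"op": "play_rows", "data": {
  "commands": [
    {"fingers": 1,"tx": 0,"ty": 0.0004,"tz": 0,"ax": 0,"ay": 0,"az": 0},
    {"fingers": 1,"tx": 0,"ty": 0.0004,"tz": 0,"ax": 0,"ay": 0,"az": 0},
    {"fingers": 1,"tx": 0,"ty": 0.0004,"tz": 0,"ax": 0,"ay": 0,"az": 0},
    {"fingers": 1,"tx": 0,"ty": 0.0004,"tz": 0,"ax": 0,"ay": 0,"az": 0},
    {"fingers": 1,"tx": 0,"ty": 0.0004,"tz": 0,"ax": 0,"ay": 0,"az": 0}
  ]
}}

```text
time_s: 30.37
tcp_pos: [0.529, -0.007, 0.1049]
ee_rot: [[0.47, -0.858, -0.205], [0.295, -0.066, 0.953], [-0.832, -0.509, 0.222]]
wrist_force: [7.6, 2.9, 6.3]
gripper_width: 0.089
```

Call:
{"op": "play_rows", "data": {
  "commands": [
    {"fingers": 1,"tx": 0,"ty": 0,"tz": 0,"ax": 0,"ay": 0,"az": 0},
    {"fingers": 1,"tx": 0,"ty": 0,"tz": 0,"ax": 0,"ay": 0,"az": 0},
    {"fingers": 1,"tx": 0,"ty": 0,"tz": 0,"ax": 0,"ay": 0,"az": 0},
    {"fingers": 1,"tx": 0,"ty": 0,"tz": 0,"ax": 0,"ay": 0,"az": 0},
    {"fingers": 1,"tx": 0,"ty": 0,"tz": 0,"ax": 0,"ay": 0,"az": 0}
  ]
}}

```text
time_s: 30.78
tcp_pos: [0.5291, -0.0069, 0.1049]
ee_rot: [[0.47, -0.858, -0.205], [0.295, -0.066, 0.953], [-0.832, -0.509, 0.222]]
wrist_force: [7.6, 1.5, 6.2]
gripper_width: 0.094
```

Call:
{"op": "play_rows", "data": {
  "commands": [
    {"fingers": 1,"tx": 0,"ty": 0,"tz": 0,"ax": 0,"ay": 0,"az": 0},
    {"fingers": 1,"tx": 0,"ty": 0,"tz": 0,"ax": 0,"ay": 0,"az": 0},
    {"fingers": 1,"tx": 0,"ty": 0,"tz": 0,"ax": 0,"ay": 0,"az": 0},
    {"fingers": 1,"tx": 0,"ty": 0,"tz": 0,"ax": 0,"ay": 0,"az": 0},
    {"fingers": 1,"tx": 0,"ty": 0,"tz": 0,"ax": 0,"ay": 0,"az": 0}
  ]
}}

```text
time_s: 31.2
tcp_pos: [0.529, -0.007, 0.1049]
ee_rot: [[0.47, -0.858, -0.205], [0.295, -0.066, 0.953], [-0.832, -0.509, 0.222]]
wrist_force: [7.2, 3.1, 6.5]
gripper_width: 0.091
```

Call:
{"op": "play_rows", "data": {
  "commands": [
    {"fingers": 1,"tx": 0,"ty": 0,"tz": 0,"ax": 0,"ay": 0,"az": 0},
    {"fingers": 1,"tx": 0,"ty": 0,"tz": 0,"ax": 0,"ay": 0,"az": 0},
    {"fingers": 1,"tx": 0,"ty": 0,"tz": 0,"ax": 0,"ay": 0,"az": 0},
    {"fingers": 1,"tx": 0,"ty": 0,"tz": 0,"ax": 0,"ay": 0,"az": 0},
    {"fingers": 1,"tx": 0,"ty": 0,"tz": 0,"ax": 0,"ay": 0,"az": 0}
  ]
}}

```text
time_s: 31.62
tcp_pos: [0.529, -0.0069, 0.1049]
ee_rot: [[0.47, -0.858, -0.205], [0.295, -0.066, 0.953], [-0.832, -0.509, 0.222]]
wrist_force: [8.4, 3.1, 5.8]
gripper_width: 0.089
```

Call:
{"op": "play_rows", "data": {
  "commands": [
    {"fingers": 1,"tx": 0,"ty": 0,"tz": 0,"ax": 0,"ay": 0,"az": 0},
    {"fingers": 1,"tx": 0,"ty": 0,"tz": 0,"ax": 0,"ay": 0,"az": 0},
    {"fingers": 1,"tx": 0,"ty": 0,"tz": 0,"ax": 0,"ay": 0,"az": 0},
    {"fingers": 1,"tx": 0,"ty": 0,"tz": 0,"ax": 0,"ay": 0,"az": 0},
    {"fingers": 1,"tx": 0,"ty": 0,"tz": 0,"ax": 0,"ay": 0,"az": 0}
  ]
}}

```text
time_s: 32.03
tcp_pos: [0.529, -0.0069, 0.1049]
ee_rot: [[0.47, -0.858, -0.205], [0.295, -0.066, 0.953], [-0.832, -0.509, 0.222]]
wrist_force: [8.0, 2.9, 6.5]
gripper_width: 0.09
```

```bash
python3 - <<'E'
from h import *
hs()
# check of pointer-index distance from side0, ray-plane
a=viewer.capture('side');t=cv2.imread('pics/side0.png',0)
print('    ',*range(326,352))
for v in range(190,216):print(v,*[f'{x:3d}' for x in t[v,326:352]])
E
```

```text
32.1833 [-64.73  -1.92  54.58] sd [0.01 0.   0.01] F [9.7 1.6 0.9] rot [-0.08  0.11 -0.57] g 7.9
     326 327 328 329 330 331 332 333 334 335 336 337 338 339 340 341 342 343 344 345 346 347 348 349 350 351
190  70  65  62  65  74  87 101 105 106 100  93  83  74  68  64  62  62  62  72  99 132 149 153 152 151 152
191  78  69  64  63  65  76  88  92  89  83  74  69  63  62  62  62  62  65  79 108 136 149 152 151 154 157
192  87  76  68  64  64  68  72  75  71  68  64  64  62  62  61  64  71  84 103 126 144 151 153 155 159 163
193  95  85  75  68  63  64  65  66  64  63  62  63  61  63  68  77  95 115 132 144 153 156 154 155 158 163
194 105  94  84  73  67  64  63  65  64  63  62  63  67  76  90 106 124 140 151 157 159 159 153 146 150 160
195 119 102  92  83  74  66  65  67  68  66  65  73  87 104 122 137 147 156 159 161 162 161 152 141 144 158
196 130 112  98  91  83  74  70  70  71  69  75  95 117 136 147 157 160 161 162 162 163 162 154 139 138 153
197 141 126 109  98  91  82  77  74  71  71  86 115 140 155 160 164 163 163 161 158 156 158 154 136 129 143
198 148 140 124 108  98  92  8
[... 1213 characters left out ...]
 113  96  77  62  51  46  45  50  58  65  67  66  60
210 142 148 132 110 104 112 121 131 135 128 114 103  93  77  63  53  47  45  44  46  52  60  64  66  66  62
211 142 141 121  93  81  86 102 119 123 109  90  74  61  53  48  47  45  44  45  47  53  59  63  64  65  64
212 146 138 115  86  71  72  81  92  91  77  63  53  48  47  46  47  44  46  45  46  50  55  59  61  64  65
213 146 140 120  91  72  68  68  69  64  57  51  47  47  47  47  47  46  46  45  46  47  52  57  60  63  65
214 151 147 129  98  77  70  67  62  59  56  52  49  47  47  47  47  46  46  46  45  46  49  56  60  62  65
215 157 154 137 109  82  70  66  63  61  58  56  52  48  47  47  47  47  46  46  44  45  48  54  59  60  63
```

Call:
{"op": "play_rows", "data": {
  "commands": [
    {"fingers": 1,"tx": 0,"ty": -0.003,"tz": 0,"ax": 0,"ay": 0,"az": 0},
    {"fingers": 1,"tx": 0,"ty": -0.006,"tz": 0,"ax": 0,"ay": 0,"az": 0},
    {"fingers": 1,"tx": 0,"ty": -0.01,"tz": 0,"ax": 0,"ay": 0,"az": 0},
    {"fingers": 1,"tx": 0,"ty": -0.014,"tz": 0,"ax": 0,"ay": 0,"az": 0},
    {"fingers": 1,"tx": 0,"ty": -0.018,"tz": 0,"ax": 0,"ay": 0,"az": 0}
  ]
}}

```text
time_s: 32.65
tcp_pos: [0.5395, -0.0061, 0.111]
ee_rot: [[0.468, -0.86, -0.205], [0.295, -0.067, 0.953], [-0.833, -0.506, 0.223]]
wrist_force: [4.7, 1.3, 4.8]
gripper_width: 0.091
```

Call:
{"op": "play_rows", "data": {
  "commands": [
    {"fingers": 1,"tx": 0,"ty": -0.004,"tz": 0,"ax": 0,"ay": 0,"az": 0},
    {"fingers": 1,"tx": 0,"ty": -0.008,"tz": 0,"ax": 0,"ay": 0,"az": 0},
    {"fingers": 1,"tx": 0,"ty": -0.012,"tz": 0,"ax": 0,"ay": 0,"az": 0},
    {"fingers": 1,"tx": 0,"ty": -0.016,"tz": 0,"ax": 0,"ay": 0,"az": 0},
    {"fingers": 1,"tx": 0,"ty": -0.02,"tz": 0,"ax": 0,"ay": 0,"az": 0}
  ]
}}

```text
time_s: 33.07
tcp_pos: [0.5512, -0.0051, 0.1177]
ee_rot: [[0.466, -0.861, -0.205], [0.295, -0.067, 0.953], [-0.834, -0.504, 0.223]]
wrist_force: [3.4, 0.7, 4.6]
gripper_width: 0.087
```

Call:
{"op": "play_rows", "data": {
  "commands": [
    {"fingers": 1,"tx": 0,"ty": -0.004,"tz": 0,"ax": 0,"ay": 0,"az": 0},
    {"fingers": 1,"tx": 0,"ty": -0.008,"tz": 0,"ax": 0,"ay": 0,"az": 0},
    {"fingers": 1,"tx": 0,"ty": -0.011,"tz": 0,"ax": 0,"ay": 0,"az": 0},
    {"fingers": 1,"tx": 0,"ty": -0.014,"tz": 0,"ax": 0,"ay": 0,"az": 0},
    {"fingers": 1,"tx": 0,"ty": -0.0156,"tz": 0,"ax": 0,"ay": 0,"az": 0}
  ]
}}

```text
time_s: 33.48
tcp_pos: [0.5599, -0.0044, 0.1228]
ee_rot: [[0.463, -0.862, -0.205], [0.296, -0.067, 0.953], [-0.836, -0.502, 0.224]]
wrist_force: [-1.5, -0.5, 6.0]
gripper_width: 0.089
```

```bash
python3 - <<'E'
from h import *
hs(4)
E
```

```text
33.6833 [-29.05  -1.79  54.59] sd [0.01 0.01 0.01] F [3.4 0.1 4.3] rot [ 0.01  0.02 -0.13] g 7.7
```

Home again at x = −29.05, against −29.09 before the draw. I'll release and retreat.

Call:
{"op": "play_rows", "data": {
  "commands": [
    {"fingers": 0.8,"tx": 0,"ty": 0,"tz": 0,"ax": 0,"ay": 0,"az": 0},
    {"fingers": 0.5,"tx": 0,"ty": 0,"tz": 0,"ax": 0,"ay": 0,"az": 0},
    {"fingers": 0.3,"tx": 0,"ty": 0,"tz": 0,"ax": 0,"ay": 0,"az": 0},
    {"fingers": 0.3,"tx": 0,"ty": 0,"tz": 0,"ax": 0,"ay": 0,"az": 0},
    {"fingers": 0.3,"tx": 0,"ty": 0,"tz": 0,"ax": 0,"ay": 0,"az": 0}
  ]
}}

```text
time_s: 34.1
tcp_pos: [0.5581, -0.0044, 0.1209]
ee_rot: [[0.46, -0.865, -0.203], [0.296, -0.067, 0.953], [-0.837, -0.498, 0.225]]
wrist_force: [0.3, 0.6, -0.2]
gripper_width: 0.306
```

Call:
{"op": "play_rows", "data": {
  "commands": [
    {"fingers": 0.3,"tx": -0.02,"ty": 0,"tz": 0,"ax": 0,"ay": 0,"az": 0},
    {"fingers": 0.3,"tx": -0.05,"ty": 0,"tz": 0,"ax": 0,"ay": 0,"az": 0},
    {"fingers": 0.3,"tx": -0.09,"ty": 0,"tz": 0,"ax": 0,"ay": 0,"az": 0},
    {"fingers": 0.3,"tx": -0.13,"ty": 0,"tz": 0,"ax": 0,"ay": 0,"az": 0},
    {"fingers": 0.3,"tx": -0.17,"ty": 0,"tz": 0,"ax": 0,"ay": 0,"az": 0}
  ]
}}

```text
time_s: 34.52
tcp_pos: [0.4988, -0.0423, 0.2286]
ee_rot: [[0.46, -0.864, -0.204], [0.296, -0.067, 0.953], [-0.837, -0.498, 0.225]]
wrist_force: [1.1, 0.1, -0.2]
gripper_width: 0.349
```

Call:
{"op": "play_rows", "data": {
  "commands": [
    {"fingers": 0.3,"tx": -0.05,"ty": 0.03,"tz": -0.04,"ax": 0,"ay": 0,"az": 0},
    {"fingers": 0.3,"tx": -0.06,"ty": 0.06,"tz": -0.09,"ax": 0,"ay": 0,"az": 0},
    {"fingers": 0.3,"tx": -0.06,"ty": 0.1,"tz": -0.13,"ax": 0,"ay": 0,"az": 0},
    {"fingers": 0.3,"tx": -0.06,"ty": 0.12,"tz": -0.17,"ax": 0,"ay": 0,"az": 0},
    {"fingers": 0.3,"tx": -0.06,"ty": 0.12,"tz": -0.2,"ax": 0,"ay": 0,"az": 0}
  ]
}}

```text
time_s: 34.93
tcp_pos: [0.429, -0.2055, 0.1854]
ee_rot: [[0.46, -0.865, -0.201], [0.297, -0.063, 0.953], [-0.837, -0.498, 0.228]]
wrist_force: [0.4, -0.2, -0.2]
gripper_width: 0.349
```

```bash
python3 - <<'E'
from h import *
s=r.sense();print(s['time_s'],s['tcp_pos'],s['wrist_force'])
b=viewer.capture('top');a=viewer.capture('side');save(b,'top9');save(a,'side9')
for q,n in((b,'top'),(a,'side')):
    for k in('plate_grip','stop_mid','handle','mark','pointer','seat'):print(n,k,[(np.round(x['uv'],1).tolist(),round(x['score'],2)) for x in spotter.find_in(k,q)[:3]])
print('expected fin top px: top',proj(b,D(.038,-.002,.066)),'side',proj(a,D(.038,-.002,.066)))
t0=cv2.imread('pics/top0.png',0);t=cv2.imread('pics/top9.png',0)
print('cursor/pointer patch diff (top)',np.abs(t[182:206,309:323].astype(int)-t0[182:206,309:323]).mean())
s0=cv2.imread('pics/side0.png',0);s9=cv2.imread('pics/side9.png',0);print('side patch diff',np.abs(s9[192:210,326:345].astype(int)-s0[192:210,326:345]).mean())
for q in spotter.find_in('stop_mid',b)[:3]:print(onz(ray(b,q['uv']),.035).round(3))
for i in range(183,204):print(i,*t[i,309:325])
E
```

```text
34.9333 [ 0.42900461 -0.20550887  0.18537405] [ 0.35013136 -0.18790662 -0.17358069]
top plate_grip [([339.4, 175.8], 0.59)]
top stop_mid [([272.3, 198.6], 0.82), ([397.6, 246.4], 0.7), ([249.6, 151.7], 0.69)]
top handle [([344.5, 187.0], 0.72), ([340.8, 174.7], 0.16)]
top mark []
top pointer [([346.9, 189.3], 0.83), ([253.0, 149.0], 0.26)]
top seat [([347.1, 191.3], 0.89)]
side plate_grip [([364.1, 212.9], 0.63)]
side stop_mid [([333.1, 184.1], 0.9), ([330.3, 390.8], 0.86), ([297.0, 320.6], 0.81)]
side handle [([348.7, 224.8], 0.91)]
side mark [([411.9, 353.4], 0.66), ([335.6, 200.2], 0.52)]
side pointer [([354.4, 223.5], 0.76)]
side seat [([353.0, 223.8], 0.75)]
expected fin top px: top [341.87084776 180.01009023] side [357.69273252 205.53621973]
cursor/pointer patch diff (top) 2.369047619047619
side patch diff 11.029239766081872
[0.575 0.205 0.035]
[ 0.458 -0.187  0.035]
[0.722 0.294 0.035]
183 140 144 141 139 140 141 140 140 133 111 135 136 136 136 120 13
184 139 141 141 141 139 140 140 142 134 111 135 137 136 135 120 12
185 123 130 77 56 56 55 62 99 134 97 54 53 52 53 46 13
186 1
[... 421 characters left out ...]
 137 136 137 122 14
193 141 142 142 140 139 139 139 139 140 137 137 137 137 136 122 11
194 133 139 138 139 134 111 112 120 142 138 135 136 136 136 122 13
195 107 114 116 109 80 54 55 85 140 138 136 137 136 135 120 14
196 37 38 38 37 33 28 28 61 115 120 137 138 137 136 120 15
197 42 42 43 42 42 44 41 41 52 80 137 137 137 136 121 12
198 45 46 45 45 44 45 44 54 91 102 135 136 137 136 122 15
199 63 56 56 56 56 56 56 84 132 111 135 136 137 137 122 14
200 111 92 90 91 92 91 91 94 107 135 135 137 138 139 123 14
201 113 88 65 35 35 35 36 55 106 136 135 137 138 139 124 13
202 142 131 92 90 89 103 130 91 105 136 135 136 137 138 126 67
203 143 139 139 141 140 138 142 140 139 137 135 136 136 137 136 127
```

```bash
python3 -c "
from station import job
print(job.finish_job())"
```

```text
the job is handed in; nothing more can be done
None
```

I ran the whole sequence and handed the job in at about 35 s of the 72 s. The cursor was never in view during the hold, so that position was worked out from the arm's travel, not seen.

- **Transport block:** I put it in the tray at about (0.512, −0.340), within 2 mm of the tray's centre, and released it. At the end the block still showed in the tray from the side camera. The top-view detector missed it then.
- **Plate:** I slid it in until it met the end wall (about 9 N) and released it. Later views show it in the slot with its end about 10 mm outside the lips, as it should be when home. During the slide the slot floor turned out about 4.5 mm higher than my first estimate, and the plate tipped slightly in the grip. I corrected both as it went in.
- **Draw and hold:** I drew the carriage 35.6 mm and held it for over 2 s. Two earlier views put the pointer 35.3–36.9 mm from the cursor, so this should be well within the 4 mm tolerance. The pull of 9.7 N fits the expected 9.9 N at that travel.
- **Return:** I eased the carriage back at under 0.05 m/s. The gripper returned to its starting position within 0.1 mm.
- **Final check:** In the last top picture the pointer and cursor look the same as in the first, so the carriage is home and the cursor has not moved. The same patch in the side view differed more. I didn't look into that and gave more weight to the top view. I did not measure the bystander objects again at the end.

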